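# Press a keyed shaft into a timing pulley against its ejector

### The job

Take the keyed shaft out of its grey stand, slide its lower end into the bore of the timing pulley clamped in the nest, and turn it until the key drops into the keyway. Keep pushing against the sprung ejector until the shaft's collar sits flush on the pulley's face, and finish like that: still gripping the shaft and holding it fully home, without letting go. Leave the loose parts lying around where they are.

Things in the scene. Friction and masses are not known exactly. Their poses are not given: they have to be found in the camera images.
- keyed_shaft: bright steel shaft, 105 mm long, 20 mm diameter, upright in the grey stand, about 0.22 kg. Origin: centre of the underside of its foot; +z up the shaft. Foot chamfered from 14 to 20 mm over its lowest 6 mm. Brass key on the shaft's own -x side, 6 mm wide, from 25 to 50 mm above the foot, out to 13.5 mm from the axis. A red line on the top end points to the key's side
- shaft_grip (a point): point on the shaft's axis 90 mm above its foot, the best place to grip: from 62 to 105 mm the shaft has two milled flats 16 mm apart, facing its own +y and -y. Same axes as the shaft
- collar_face (a point): point on the shaft's axis at the underside of its collar, 56 mm above the foot; the collar is 34 mm across and 6 mm thick, and this underside lands on the pulley's face
- shaft_stand: grey plastic stand, fixed, 84 x 84 mm at the foot, 28 mm high, with one round hole (23.5 mm wide, 20 mm deep, floor 8 mm above the bench) in which the shaft stands. Origin: centre of its underside
- pulley_nest: assembly nest fixed to the bench: dark steel plate 110 x 110 x 10 mm with an aluminium timing pulley (62 mm over its flanges) clamped on it by two dark claws, up to 41 mm high, on its +y and -y sides. The pulley's boss, 43 mm diameter, has its top face 66 mm above the bench. Origin: centre of the plate's underside, on the bore's axis; +z up. Nest and pulley do not move
- hub_mouth (a point): centre of the bore's mouth on the pulley's top face; same axes as the nest. The bore, with a dark liner, is vertical, 22 mm diameter, open down to the ejector. A keyway 8 mm wide, cut out to 15.5 mm from the axis, runs down the whole bore on the nest's own -x side; a red mark on the boss lies just outside it
- ejector (a joint): sprung orange ejector disc at the bottom of the bore; value in m, 0 as it rests with its top 46 mm below the pulley's top face, growing as it is pressed down, 0.010 when the collar sits on the pulley's face (stop at 0.013). It pushes up with about 4 N at first and 9 N at 0.010, so that the shaft rises again if it is let go
- bush_flanged: bystander: loose steel bush with a flange, 30 mm diameter, 28 mm high, upright; origin centre of its underside
- bush_long: bystander: loose long steel bush, 26 mm diameter, 45 mm high, upright; origin centre of its underside
- ring_steel: bystander: loose steel ring, 36 mm diameter, 12 mm high; origin centre of its underside
- bush_brass: bystander: loose brass bush, 18 mm diameter, 22 mm high, upright; origin centre of its underside
- plug_gauge: bystander: loose plug gauge with a dark handle, 122 mm long, lying along its own y axis; origin centre of its underside
There are look-alikes about, which are no part of the job. What is shaped like the keyed_shaft but blue or pink is not meant.

How it is judged:
On the way, in this order (a step that is already met when the one before it is completed fails the run):
1. the shaft is lifted clear of its stand and held by the fingers (z of collar_face in the frame of shaft_stand above 0.09 m and contact force between the fingers and keyed_shaft above 1 N), for 0.1 s.
2. the shaft's foot is in the pulley's bore (horizontal distance between collar_face and hub_mouth below 0.006 m and z of collar_face in the frame of hub_mouth below 0.048 m), for 0.05 s.
At the end, for the whole second after the job is handed in: Key in the keyway (axes within 2.5 mm, shaft upright within 0.06 rad, key and keyway in line within 0.2 rad), collar within 2 mm of the pulley's face, ejector pressed more than 7.5 mm, the shaft still, and the robot's fingers still holding it there (z of collar_face in the frame of hub_mouth below 0.002 m and horizontal distance between collar_face and hub_mouth below 0.0025 m and angle between keyed_shaft's own z axis and vertical below 0.06 rad and angle between the x axis of keyed_shaft and the x axis of pulley_nest, either way round below 0.2 rad and value of joint ejector above 0.0075 m and contact force between the fingers and keyed_shaft above 2 N and linear speed of keyed_shaft below 0.01 m/s); the arm keeps its last pose, push and grip.
It fails at once if a loose part lying around was shifted by more than 25 mm (distance of any of bush_flanged, bush_long, ring_steel, bush_brass, plug_gauge from where it was at the start of the episode above 0.025 m).
It also fails if it takes over 45 s, if anything falls off the work surface, if the arm or the gripper's body presses on something with over 40 N, if the wrist force passes 120 N, or if a joint passes its speed limit or range.

### The arm

A 6-joint arm with a two-finger parallel gripper is mounted at the origin on a cart in front of the work surface, level with it; the furniture and walls round the work are solid. World frame = base frame: x ahead of the robot, y to its left, z up, the work surface at z = 0. Lengths are in m, angles in rad, forces in N, time in s.
With the tool pointing down it reaches from about 0.4 to 0.825 m from the base axis. Payload 7 kg.
Tool frame: the origin (TCP) lies on the centre line of the jaws, within the pads' length; the fingertips stand 11 mm ahead of it and the grasp point (between the pads) lies 8 mm behind it; z points along the fingers, y is the direction in which the jaws open and shut (so a half turn about z gives the same grasp; the last joint's range is limited). The gripper opens to 88 mm and grips with 3 to 60 N. Pads are 19 mm wide; open, the fingers measure 130 mm over their backs; the gripper's body (78 mm by 193 mm) begins 47 mm behind the grasp point.
Start: joints at [1.587, 0.359, 0.012, 0, -1.224, -0.288], TCP at [0.181, 0.65, 0.198] pointing down, gripper open.
Joint ranges: [-3.07, 3.07], [-1.43, 2.12], [-1.02, 1.25], [-3.03, 1.67], [-3.05, -0], [-3.03, 3.03]. Speed limits (rad/s): [2.39, 2.39, 3.01, 3.14, 3.14, 3.14].

### API

Orientations are given as [roll, pitch, yaw] about the fixed x, y, z axes, in that order (R = Rz(yaw) Ry(pitch) Rx(roll)).
In Python, from station import * gives the robot as it stands.
- The arm moves only by the tool play_rows, never from a script. Its argument "targets" is a list of rows, each a list of 7 numbers: the turn, a rotation vector about the world's x, y, z in rad, then the shift along the world's x, y, z in m, then the opening, from 0 (shut) to 1 (fully open). A call has 1 to 12 rows; each row shifts and turns the pose as measured when the row begins; what a row does not reach is not made up. A row lasts 1/8 s, in which the tool goes at most 62.5 mm and 10.7 degrees, less where a joint would pass 70% of its speed; a pose out of reach is approached as far as the arm can. A call is refused whole if a number of a shift passes 0.0625 or a number of a turn 0.188, either way. A call with a gripper value outside its range is refused whole. The fingers move at their own pace and stop on an object; "grip_force" is the grip in N (left out, the last holds). Time passes only in rows, so rows that do not move let the fingers close. It gives the time, the measured TCP pose, the force and the opening at its end, in the units of the state.
- get_state(): the state, without advancing time (a new reading comes with each control period).
- grab_frame(name): name is "side" or "top" or "wrist"; returns (picture, depth): 400x640x3 uint8, blue, green, red; 400x640 float32, m along the optical axis (not along the pixel's ray), 0 where there is no reading.
- camera_params(name): a dict with "camera_matrix" (3x3 intrinsics, pixels), "dist" ([k1, k2, p1, p2, k3] as OpenCV has them; the pictures are not rectified), "extrinsics" (4x4, takes a point from world to camera coordinates); the wrist camera has in their place "hand_eye" (4x4, takes a point from camera to tool coordinates, whose origin is the TCP and whose axes are the flange's). Camera axes: x right, y up, looking along -z (the intrinsics and any distortion apply to the point x, -y, -z); pixel columns grow to the right and rows downward; lengths in m; the calibration is good to about 2 mm. A picture is of the moment at which its call begins: read the wrist's pose just before it. camera_params takes no time and is no camera call.
- job_done(): hands the job in, once; it reports no verdict.
The state is a dict: "t": time; "q": joint angles; "qd": joint speeds; "joint_efforts": joint torques, N m; "eef_pos": TCP position; "ee_rot": TCP orientation; "force": force on the tool from outside, world axes, zero at the start; "moment": the same for the moment, N m; "width": finger opening in m.
Only numpy, scipy, OpenCV 4.12 (cv2) and the standard library are available. Lean on these libraries where they do the work, as an engineer would, in place of code of your own. Each camera call takes 0.05 s, during which the arm holds its last target.

## Working session

There is one attempt and no reset: what is moved stays moved. The work goes in short steps, Python scripts to look and compute and a tool call to move; the robot and the scene stay as the last step left them, time stands still between calls to the robot, and variables do not carry over. Pictures are saved under pics/ and viewed, and the job is handed in when it is done.

Besides the shell and the picture viewer there is one more tool, called after "Request:" as name(argument=value, ...) on one line, values as JSON. play_rows: Moves the arm, as the interface text tells. Its arguments: {"type":"object","properties":{"targets":{"type":"array","items":{"type":"array","items":{"type":"number"}}},"grip_force":{"type":"number"}},"required":["targets"]}

```bash
mkdir -p pics; ls
python3 - <<'E'
from station import *
import cv2,numpy as np
s=get_state();print(s)
for n in("side","top","wrist"):
    p,d=grab_frame(n);cv2.imwrite(f"pics/{n}0.png",p);np.savez(f"pics/{n}0.npz",p=p,d=d)
    print(n,camera_params(n))
E
```

```text
pics
{'t': 0.0, 'q': array([ 1.58711100e+00,  3.59392847e-01,  1.10637106e-02, -3.48689238e-04,
       -1.22408850e+00, -2.88117658e-01]), 'qd': array([-0.00043778,  0.00031969,  0.00059349, -0.0009585 ,  0.00085018,
       -0.00016945]), 'joint_efforts': array([-1.53086468e-03, -5.82713270e+01,  2.93062896e+01,  6.99726686e+00,
        6.84000668e-03, -1.57679519e-04]), 'eef_pos': array([0.18109145, 0.64970283, 0.19682124]), 'ee_rot': array([ 3.13994503e+00, -1.46458444e-04, -2.71921611e-01]), 'force': array([ 0.16529149,  0.46184127, -0.76484008]), 'moment': array([0.01127525, 0.06718709, 0.02001065]), 'width': 0.08752537418279618}
side {'camera_matrix': array([[483.51642782,   0.        , 319.94371195],
       [  0.        , 483.51642782, 202.94685718],
       [  0.        ,   0.        ,   1.        ]]), 'dist': array([-0.02241677,  0.        ,  0.        ,  0.        ,  0.        ]), 'extrinsics': array([[ 0.99962451, -0.01273503,  0.02426242, -0.52201851],
       [-0.0117467 ,  0.60079271,  0.79931855,  0.06403129],
       [-0.02475603, -0.79930341,  0.60041752, -1.0559371 ],
 
[... 490 characters left out ...]
  0.98467964, -1.06211618],
       [ 0.        ,  0.        ,  0.        ,  1.        ]])}
wrist {'camera_matrix': array([[287.84729758,   0.        , 315.22582815],
       [  0.        , 287.84729758, 194.65841996],
       [  0.        ,   0.        ,   1.        ]]), 'dist': array([0.00764619, 0.        , 0.        , 0.        , 0.        ]), 'hand_eye': array([[-3.87537598e-04,  9.65511916e-01,  2.60358580e-01,
         7.06162363e-02],
       [ 9.99999755e-01,  5.26146855e-04, -4.62683256e-04,
        -6.95301696e-04],
       [-5.83713044e-04,  2.60358337e-01, -9.65511883e-01,
        -1.86696803e-01],
       [ 0.00000000e+00,  0.00000000e+00,  0.00000000e+00,
         1.00000000e+00]])}
```

View pics/side0.png

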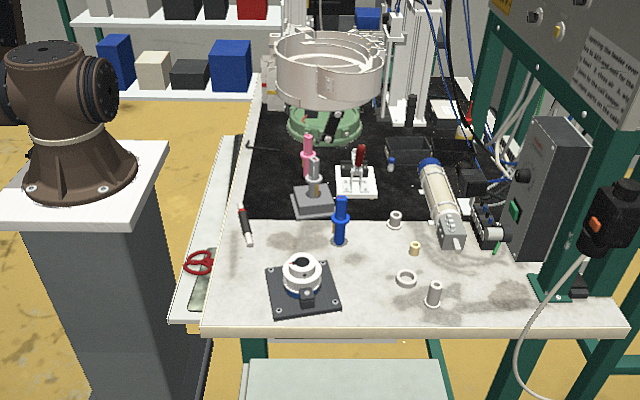

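View pics/top0.png

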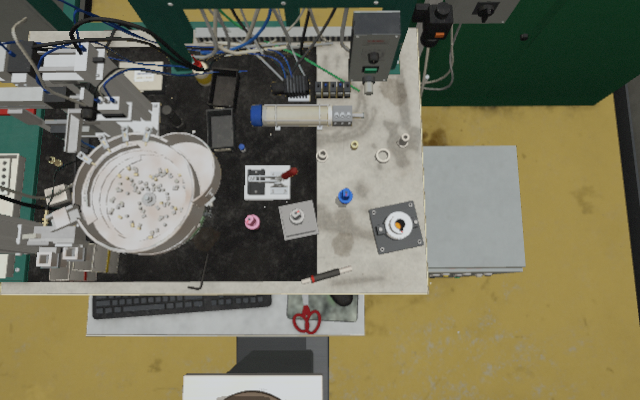

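View pics/wrist0.png

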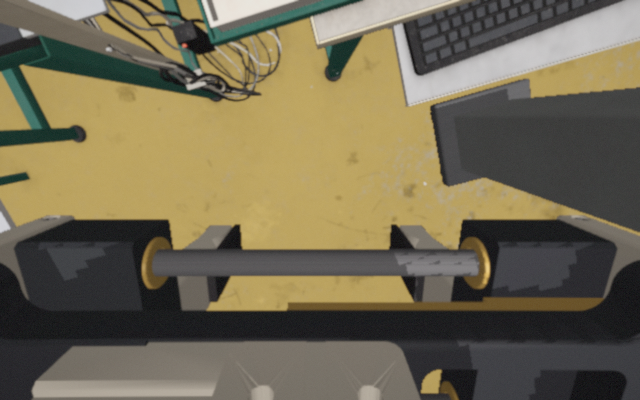

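```bash
cat > h.py <<'E'
import cv2,numpy as np
from scipy.spatial.transform import Rotation as R
from station import *
F=np.diag([1,-1,-1.])
def ext(n,s=None):
    c=camera_params(n)
    if n!="wrist": E=c["extrinsics"]
    else:
        T=np.eye(4);T[:3,:3]=R.from_euler('xyz',s["ee_rot"]).as_matrix();T[:3,3]=s["eef_pos"]
        E=np.linalg.inv(T@c["hand_eye"])
    return c["camera_matrix"],c["dist"],E
def ray(n,uv,s=None):
    K,D,E=ext(n,s)
    uv=np.asarray(uv,float).reshape(-1,1,2)
    x=cv2.undistortPoints(uv,K,D).reshape(-1,2)
    d=np.c_[x,np.ones(len(x))]@F   # to camera axes
    Rw=E[:3,:3].T
    return -Rw@E[:3,3], d@Rw.T
def onplane(n,uv,z,s=None):
    o,d=ray(n,uv,s); return o+d*((z-o[2])/d[:,2])[:,None]
def proj(n,P,s=None):
    K,D,E=ext(n,s)
    p=np.asarray(P,float).reshape(-1,3)@E[:3,:3].T+E[:3,3]
    return cv2.projectPoints(p@F,np.zeros(3),np.zeros(3),K,D)[0].reshape(-1,2)
def look(n,tag):
    s=get_state();p,d=grab_frame(n)
    cv2.imwrite(f"pics/{tag}.png",p);np.savez(f"pics/{tag}.npz",p=p,d=d,**{k:np.asarray(v) for k,v in s.items()})
    return s,p,d
def crop(p,x0,y0,x1,y1,k,name):
    cv2.imwrite(f"pics/{name}.png",cv2.resize(p[y0:y1,x0:x1],None,fx=k,fy=k,interpolation=cv2.INTER_CUBIC))
E
python3 - <<'E'
from h import *
t=cv2.imread("pics/top0.png");s=cv2.imread("pics/side0.png")
crop(t,230,170,430,300,4,"tc"); crop(s,230,120,450,320,3.6 and 3,"sc")
print("shaft top",onplane("top",[[296,214]],.113))
print("boss",onplane("top",[[398,226]],.066))
print("blue top",onplane("top",[[345,190]],.1))
for uv in[[322,156],[354,145],[382,156],[404,140],[252,222],[306,282],[350,267]]:print(uv,onplane("top",[uv],.02))
E
```

```text
shaft top [[ 0.50409917 -0.10520034  0.113     ]]
boss [[ 0.48280762 -0.33324882  0.066     ]]
blue top [[ 0.55948013 -0.21294757  0.1       ]]
[322, 156] [[ 0.66019134 -0.16190474  0.02      ]]
[354, 145] [[ 0.6874129  -0.23982144  0.02      ]]
[382, 156] [[ 0.65940272 -0.30713237  0.02      ]]
[404, 140] [[ 0.69938228 -0.36170869  0.02      ]]
[252, 222] [[0.49969958 0.00437831 0.02      ]]
[306, 282] [[ 0.35914811 -0.1237065   0.02      ]]
[350, 267] [[ 0.39319322 -0.22593822  0.02      ]]
```

View pics/tc.png

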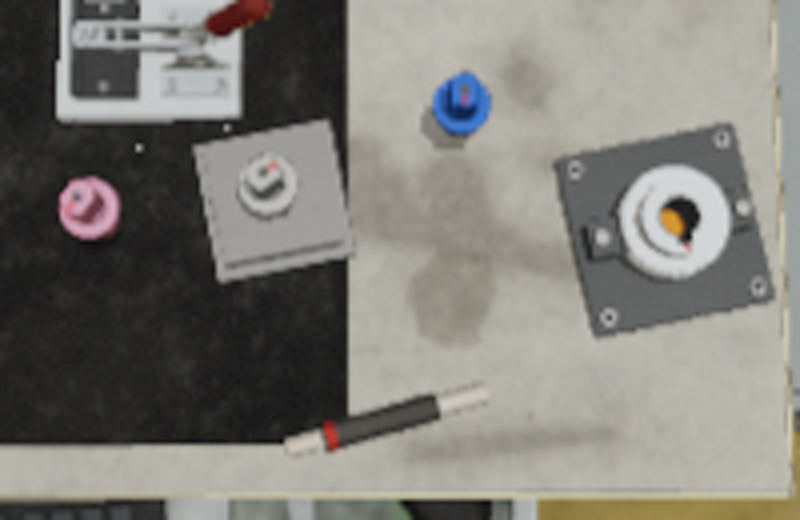

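View pics/sc.png

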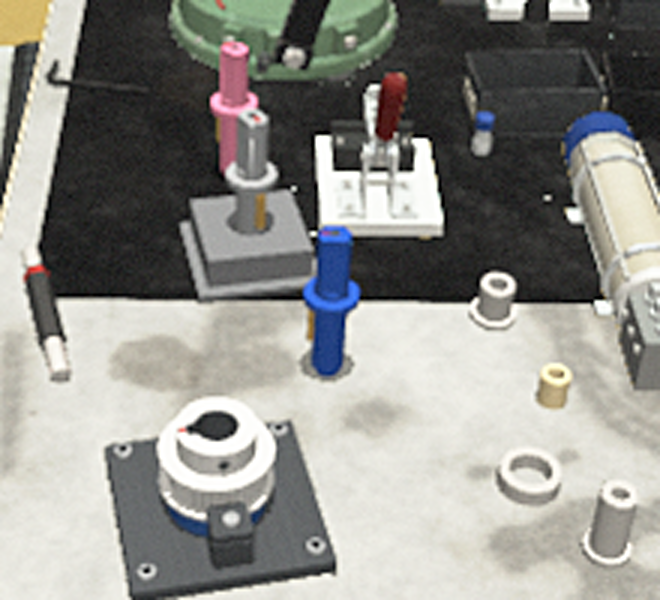

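Run:
```python
from h import *
z=np.load("pics/top0.npz");d=z["d"]
K,D,E=ext("top")
v,u=np.mgrid[0:400,0:640]
uv=np.stack([u,v],-1).reshape(-1,2).astype(float)
x=cv2.undistortPoints(uv.reshape(-1,1,2),K,D).reshape(-1,2)
P=(np.c_[x,np.ones(len(x))]*d.reshape(-1,1))@F
W=((P-E[:3,3])@E[:3,:3]).reshape(400,640,3)
np.save("pics/W.npy",W)
def st(a,b,c,e):
    w=W[b:e,a:c].reshape(-1,3);i=w[:,2].argmax();print((a,b,c,e),"max z",w[i])
st(240,150,310,205);st(285,200,318,240);st(240,205,262,235);st(332,180,358,208);st(375,205,425,250)
# shaft top
for n,b,zz in(("shaft",(285,200,318,240),.108),("boss",(380,205,425,250),.06)):
    a,b0,c,e=b;w=W[b0:e,a:c].reshape(-1,3);m=w[(w[:,2]>zz)];print(n,len(m),m.mean(0),m.min(0),m.max(0))
print(W[205:232:3,285:312:3,2].round(3))
```

```text
(240, 150, 310, 205) max z [ 0.34665385 -0.16599973  1.13886504]
(285, 200, 318, 240) max z [ 0.34665385 -0.16599973  1.13886504]
(240, 205, 262, 235) max z [ 0.49632464 -0.0046377   0.10914182]
(332, 180, 358, 208) max z [ 0.34665385 -0.16599973  1.13886504]
(375, 205, 425, 250) max z [ 0.34665385 -0.16599973  1.13886504]
shaft 68 [ 0.48651304 -0.11157476  0.24895771] [ 0.34665385 -0.16599973  0.10925361] [ 0.51792563 -0.09406107  1.13886504]
boss 224 [ 0.48172103 -0.32665046  0.12384176] [ 0.34665385 -0.3561866   0.06061483] [ 0.5105098  -0.16599973  1.13886504]
[[0.006 0.028 0.027 0.024 0.026 0.031 0.031 0.028 0.03 ]
 [0.03  0.026 0.025 0.027 0.071 0.028 0.032 0.03  0.03 ]
 [0.028 0.028 0.111 0.113 0.112 0.072 0.027 0.027 0.032]
 [0.027 0.033 0.109 0.113 0.114 0.096 0.067 0.029 0.029]
 [0.028 0.027 0.066 0.105 0.093 0.074 0.072 0.027 0.03 ]
 [0.028 0.027 0.07  0.069 0.069 0.069 0.03  0.024 0.023]
 [0.031 0.033 0.028 0.031 0.03  0.028 0.027 0.026 0.031]
 [0.027 0.027 0.026 0.029 0.03  0.027 0.028 0.028 0.026]
 [0.026 0.031 0.028 0.03  0.027 0.027 0.027 0.028 0.026]]
```

Run:
```python
from h import *
W=np.load("pics/W.npy");d=np.load("pics/top0.npz")["d"]
def st(n,a,b,c,e,zz):
    w=W[b:e,a:c][d[b:e,a:c]>0];i=w[:,2].argmax();m=w[w[:,2]>zz];print(n,"max",w[i].round(3),len(m),m.mean(0).round(4),m.min(0).round(3),m.max(0).round(3))
st("clamp",240,150,310,205,.05);st("pink",240,205,262,235,.1);st("blue",332,180,358,208,.09);st("shaft",285,200,318,240,.106);st("boss",375,205,425,250,.06)
st("all between",240,130,420,290,.05)
# all tall points in work area >.12
m=(d>0)&(W[...,2]>.12);m2=m&(W[...,0]>.3)&(W[...,0]<.75)&(W[...,1]<.15)&(W[...,1]>-.5)
print(m2.sum(),W[m2].min(0) if m2.any() else 0)
# precise via shape: shaft collar & boss
p=cv2.imread("pics/top0.png")
hsv=cv2.cvtColor(p,cv2.COLOR_BGR2HSV)
red=((hsv[...,0]<8)|(hsv[...,0]>172))&(hsv[...,1]>70)&(hsv[...,2]>80)
for n,(a,b,c,e),zz in(("shaftred",(285,200,318,225),.113),("bossred",(380,205,425,250),.066)):
    ys,xs=np.nonzero(red[b:e,a:c]);print(n,len(xs),onplane("top",np.c_[xs+a,ys+b],zz).round(4).tolist())
```

```text
clamp max [ 0.599 -0.1    0.145] 340 [ 0.595  -0.0526  0.0848] [ 0.584 -0.108  0.05 ] [0.607 0.01  0.145]
pink max [ 0.496 -0.005  0.109] 60 [ 0.4959 -0.001   0.1049] [ 0.486 -0.01   0.101] [0.506 0.007 0.109]
blue max [ 0.551 -0.208  0.107] 65 [ 0.5546 -0.2139  0.1023] [ 0.545 -0.222  0.091] [ 0.564 -0.206  0.107]
shaft max [ 0.512 -0.11   0.117] 60 [ 0.5078 -0.1034  0.1131] [ 0.499 -0.112  0.106] [ 0.518 -0.094  0.117]
boss max [ 0.475 -0.33   0.072] 212 [ 0.4894 -0.3357  0.0664] [ 0.469 -0.356  0.061] [ 0.511 -0.315  0.072]
all between max [ 0.599 -0.1    0.145] 1254 [ 0.5289 -0.1641  0.0756] [ 0.459 -0.366  0.05 ] [0.607 0.014 0.145]
3699 [ 0.43224342 -0.10835839  0.1200429 ]
shaftred 2 [[0.5107, -0.1073, 0.113], [0.5107, -0.1095, 0.113]]
bossred 1 [[0.4714, -0.3397, 0.066]]
```

Run:
```python
from h import *
W=np.load("pics/W.npy");d=np.load("pics/top0.npz")["d"]
V=d>0
for x0 in np.arange(.2,.75,.05):
    r=[]
    for y0 in np.arange(.4,-.2,-.05):
        m=V&(abs(W[...,0]-x0)<.025)&(abs(W[...,1]-y0)<.025)
        r.append(round(float(W[m][:,2].max()),2) if m.any() else None)
    print(round(x0,2),r)
```

```text
0.2 [-0.15, -0.15, -0.15, -0.15, -0.15, -0.15, -0.15, -0.15, -0.15, -0.15, -0.15, -0.15, -0.15]
0.25 [-0.13, -0.13, -0.15, -0.15, -0.15, -0.15, -0.15, -0.15, -0.15, -0.15, -0.14, -0.14, -0.14]
0.3 [-0.12, -0.12, -0.12, -0.12, -0.12, -0.12, -0.12, -0.12, -0.12, -0.15, -0.14, -0.14, -0.11]
0.35 [0.13, 0.13, 0.01, 0.0, 0.01, 0.01, 0.01, 0.0, 0.01, 0.01, 0.02, 0.02, 0.01]
0.4 [0.19, 0.2, 0.13, 0.22, 0.22, 0.22, 0.01, 0.01, 0.01, 0.01, 0.01, 0.02, 0.02]
0.45 [0.23, 0.23, 0.22, 0.22, 0.18, 0.22, 0.22, 0.01, 0.01, 0.03, 0.03, 0.01, 0.0]
0.5 [0.33, 0.22, 0.22, 0.14, 0.14, 0.18, 0.23, 0.16, 0.11, 0.03, 0.12, 0.03, 0.0]
0.55 [0.24, 0.22, 0.22, 0.14, 0.15, 0.18, 0.22, 0.23, 0.04, 0.03, 0.03, 0.03, 0.11]
0.6 [0.15, 0.21, 0.24, 0.23, 0.19, 0.2, 0.22, 0.22, 0.08, 0.1, 0.15, 0.01, 0.0]
0.65 [0.17, 0.22, 0.28, 0.27, 0.26, 0.22, 0.22, 0.22, 0.03, 0.02, 0.02, 0.03, 0.0]
0.7 [0.33, 0.38, 0.49, 0.35, 0.36, 0.01, 0.05, 0.04, 0.01, 0.01, 0.01, 0.03, 0.0]
```

Request:
play_rows(targets=[[0,0,0,0,0,0.06,1],[0,0,0,0,0,0.06,1],[0,0,0,0,0,0.06,1],[0,0,0,0.027,-0.055,0.01,1],[0,0,0,0.027,-0.055,0,1],[0,0,0,0.027,-0.055,0,1],[0,0,0,0.027,-0.055,0,1]], grip_force=40)

```text
t: 1.02
eef_pos: [0.2889, 0.4254, 0.3871]
ee_rot: [3.132, -0.002, -0.268]
force: [0.7, -0.1, 0.3]
width: 0.0874
```

```bash
python3 -c "
from h import *
s=get_state();print(s['q'].round(3),s['eef_pos'],s['ee_rot'],s['t'])"
```

```text
[ 1.358e+00  2.800e-02  1.400e-02  1.000e-03 -1.566e+00 -5.500e-02] [0.28890011 0.42538133 0.38713864] [ 3.13237408e+00 -1.93588989e-03 -2.67749473e-01] 1.025
```

Request:
play_rows(targets=[[0,0,0,0.028,-0.055,0,1],[0,0,0,0.028,-0.055,0,1],[0,0,0,0.028,-0.055,0,1],[0,0,0,0.028,-0.055,0,1],[0,0,-0.06,0.005,-0.056,0,1],[0,0,-0.06,0.005,-0.056,0,1],[0,0,-0.06,0.005,-0.056,0,1],[0,0,-0.06,0.005,-0.056,0,1],[0,0,-0.06,0,-0.04,-0.03,1],[0,0,0,0,0,-0.055,1],[0,0,0,0,0,-0.055,1],[0,0,0,0,0,0,1]])

```text
t: 2.52
eef_pos: [0.4177, -0.076, 0.2443]
ee_rot: [3.136, -0.004, -0.583]
force: [1.2, 0.4, 0.8]
width: 0.0876
```

Run:
```python
from h import *
s,p,d=look("wrist","w1");print(s["eef_pos"],s["ee_rot"])
print(proj("wrist",[[.508,-.104,.113],[.508,-.104,.064],[.48,-.333,.066]],s))
```

```text
[ 0.41771219 -0.0760417   0.24428871] [ 3.13558524 -0.00363221 -0.58303652]
[[289.98245332  97.34960076]
 [293.15382016 100.17193848]
 [476.71926983   2.66167391]]
```

View pics/w1.png

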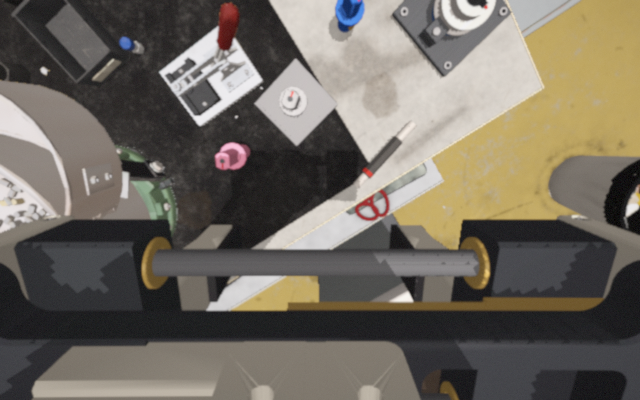

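Run:
```python
from h import *
p=cv2.imread("pics/w1.png");crop(p,245,50,345,150,6,"w1c")
```

```text
(no output)
```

View pics/w1c.png

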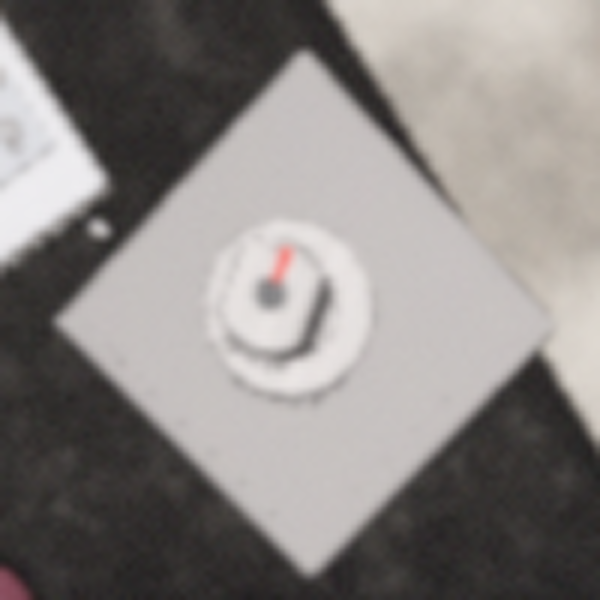

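Run:
```python
from h import *
z=np.load("pics/w1.npz");s=dict(eef_pos=z["eef_pos"],ee_rot=z["ee_rot"]);p=z["p"].astype(float);d=z["d"]
a,b,c,e=280,85,302,115
sub=p[b:e,a:c];redw=np.clip(sub[...,2]-sub[...,:2].max(-1)-15,0,None);redw[18:]=0
ys,xs=np.mgrid[b:e,a:c]
rc=np.array([(redw*xs).sum(),(redw*ys).sum()])/redw.sum()
Pr=np.c_[xs.ravel(),ys.ravel()];w=redw.ravel()
C=np.cov(Pr.T,aweights=w);ev,V=np.linalg.eigh(C);print("red",rc,ev,V[:,1])
g=sub.sum(-1)/3;roi=np.zeros_like(g,bool);roi[9:19,5:16]=1
dw=np.where(roi&(redw<5),np.clip(150-g,0,None),0)
print(np.round(g[4:24,2:20]).astype(int))
hc=np.array([(dw*xs).sum(),(dw*ys).sum()])/dw.sum();print("hole",hc)
H=onplane("wrist",[hc,rc,rc+V[:,1]*3],.113,s);print(H);v=H[1]-H[0];print("key ang",np.degrees(np.arctan2(v[1],v[0])));v=H[2]-H[1];print("line ang",np.degrees(np.arctan2(v[1],v[0])))
```

```text
red [291.53930131  93.5010917 ] [0.61799636 3.24367958] [-0.35514825  0.93480999]
[[192 191 197 208 214 210 211 220 220 215 212 215 221 225 227 226 224 218]
 [192 197 205 211 219 219 217 218 215 205 201 202 206 214 221 224 225 223]
 [202 210 209 211 222 225 223 219 209 195 185 192 196 194 204 217 223 225]
 [213 213 207 215 225 227 226 222 214 194 175 193 208 201 196 207 219 225]
 [219 211 206 221 227 227 225 223 215 191 179 202 217 212 202 199 211 224]
 [219 211 208 222 227 225 225 222 210 187 191 214 222 219 213 202 205 221]
 [217 211 218 225 226 224 218 211 198 181 202 221 224 222 221 211 201 208]
 [214 209 222 227 224 212 191 175 166 172 202 221 223 223 220 208 180 174]
 [216 215 223 226 218 198 162 142 142 157 190 216 222 223 219 198 157 150]
 [215 222 226 225 216 191 152 136 136 147 178 210 221 222 211 184 136 127]
 [211 222 226 224 215 190 153 135 136 143 176 209 221 220 205 168 119 119]
 [215 224 226 225 220 202 167 144 142 157 187 214 222 216 196 150 110 129]
 [217 224 226 225 223 216 197 181 180 192 207 220 221 211 182 132 110 152]
 [211 224 226 225 224 224 220 218 216 218 220 223 219 203 163 115 125 174]
 [209 220 225 225 225 226 227 228 227 224 223 222 213 190 141 105 141 188]
 [203 207 220 225 226 226 228 229 226 223 223 220 209 179 125 110 156 197]
 [199 186 203 218 225 227 228 228 225 224 222 218 200 160 114 128 172 201]
 [192 172 174 196 215 224 227 227 225 223 220 210 186 139 112 147 187 205]
 [200 179 164 170 188 204 215 219 217 213 204 187 153 113 110 156 199 217]
 [203 193 184 178 171 173 176 177 179 171 157 137 115 112 139 176 209 224]]
hole [289.63059701  98.6380597 ]
[[ 0.50714966 -0.10296128  0.113     ]
 [ 0.51023797 -0.10753003  0.113     ]
 [ 0.50856887 -0.10502032  0.113     ]]
key ang -55.942691097224646
line ang 123.62614782801386
```

Run:
```python
from h import *
W=np.load("pics/W.npy");d=np.load("pics/top0.npz")["d"]
w=W[130:215,230:320][d[130:215,230:320]>0]
c=np.array([.507,-.103]);th=np.radians(34.5)
r=w[:,:2]-c;al=r@[np.cos(th),np.sin(th)];ac=r@[-np.sin(th),np.cos(th)]
for zz in(.1,.11,.12,.13,.14):
    m=(w[:,2]>zz)&(al<.13)&(np.hypot(al,ac)>.03);print(zz,m.sum(),np.c_[al,ac,w[:,2]][m].round(3)[:12].tolist())
# side-view triangulated shaft, handle tip z
print(proj("side",[[.599,-.1,.145],[.507,-.103,.113]]))
# nest from wrist
s=np.load("pics/w1.npz");
```

```text
0.1 107 [[0.083, -0.048, 0.139], [0.082, -0.05, 0.14], [0.08, -0.051, 0.142], [0.079, -0.053, 0.141], [0.078, -0.055, 0.139], [0.082, -0.045, 0.14], [0.082, -0.047, 0.138], [0.079, -0.048, 0.143], [0.077, -0.05, 0.145], [0.078, -0.052, 0.139], [0.076, -0.054, 0.139], [0.075, -0.055, 0.141]]
0.11 92 [[0.083, -0.048, 0.139], [0.082, -0.05, 0.14], [0.08, -0.051, 0.142], [0.079, -0.053, 0.141], [0.078, -0.055, 0.139], [0.082, -0.045, 0.14], [0.082, -0.047, 0.138], [0.079, -0.048, 0.143], [0.077, -0.05, 0.145], [0.078, -0.052, 0.139], [0.076, -0.054, 0.139], [0.075, -0.055, 0.141]]
0.12 79 [[0.083, -0.048, 0.139], [0.082, -0.05, 0.14], [0.08, -0.051, 0.142], [0.079, -0.053, 0.141], [0.078, -0.055, 0.139], [0.082, -0.045, 0.14], [0.082, -0.047, 0.138], [0.079, -0.048, 0.143], [0.077, -0.05, 0.145], [0.078, -0.052, 0.139], [0.076, -0.054, 0.139], [0.075, -0.055, 0.141]]
0.13 55 [[0.083, -0.048, 0.139], [0.082, -0.05, 0.14], [0.08, -0.051, 0.142], [0.079, -0.053, 0.141], [0.078, -0.055, 0.139], [0.082, -0.045, 0.14], [0.082, -0.047, 0.138], [0.079, -0.048, 0.143], [0.077, -0.05, 0.145], [0.078, -0.052, 0.139], [0.076, -0.054, 0.139], [0.075, -0.055, 0.141]]
0.14 24 [[0.08, -0.051, 0.142], [0.079, -0.053, 0.141], [0.079, -0.048, 0.143], [0.077, -0.05, 0.145], [0.075, -0.055, 0.141], [0.078, -0.047, 0.141], [0.076, -0.049, 0.143], [0.075, -0.05, 0.143], [0.074, -0.052, 0.141], [0.073, -0.054, 0.142], [0.078, -0.042, 0.144], [0.077, -0.044, 0.141]]
[[363.54846312 142.62229702]
 [314.07121693 157.40251532]]
```

Request:
play_rows(targets=[[0.003,-0.002,-0.13,0.03,-0.009,0,1],[0.002,-0.002,-0.13,0.03,-0.009,0,1],[0,0,-0.126,0.029,-0.009,-0.02,1],[0,0,0,0,0,-0.03,1],[0,0,0,0,0,0,1]], grip_force=55)

```text
t: 3.2
eef_pos: [0.5218, -0.1025, 0.2128]
ee_rot: [-3.122, -0.022, -0.976]
force: [-0.2, -0.5, 0.9]
width: 0.0873
```

Run:
```python
from h import *
s,p,d=look("wrist","w2");print(s["eef_pos"],s["ee_rot"])
print(proj("wrist",[[.507,-.103,.113],[.48,-.333,.066]],s))
```

```text
[ 0.52177707 -0.10249692  0.21282955] [-3.1217394  -0.02211013 -0.9756717 ]
[[330.11550242 197.50623739]
 [478.02390972  21.95068565]]
```

View pics/w2.png

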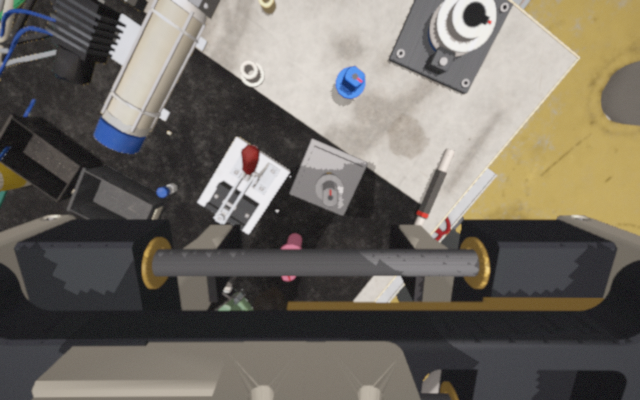

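```bash
cat >> h.py <<'E'
def delta(pos,yaw,s=None):
    s=s or get_state()
    A=R.from_euler('xyz',[np.pi,0,yaw]);B=R.from_euler('xyz',s["ee_rot"])
    print("t",round(s["t"],2),"turn",(A*B.inv()).as_rotvec().round(4),"shift",(np.array(pos)-s["eef_pos"]).round(4),"pos",s["eef_pos"].round(4),"F",s["force"].round(1),"M",s["moment"].round(2),"w",round(s["width"],4))
E
python3 - <<'E'
from h import *
delta([.507,-.103,.16],-.969)
p=cv2.imread("pics/w2.png");crop(p,290,150,370,230,6,"w2c");crop(p,400,0,520,90,6,"w2n")
E
```

```text
t 3.25 turn [0.0074 0.032  0.0059] shift [-0.016  -0.0004 -0.0546] pos [ 0.523  -0.1026  0.2146] F [ 0.3 -0.2  1.9] M [ 0.01 -0.05  0.06] w 0.0877
```

View pics/w2c.png

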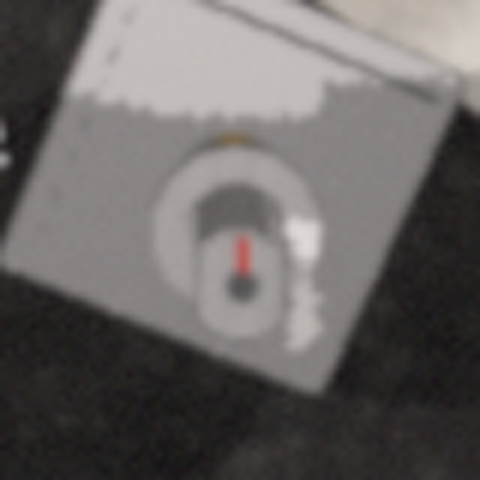

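View pics/w2n.png

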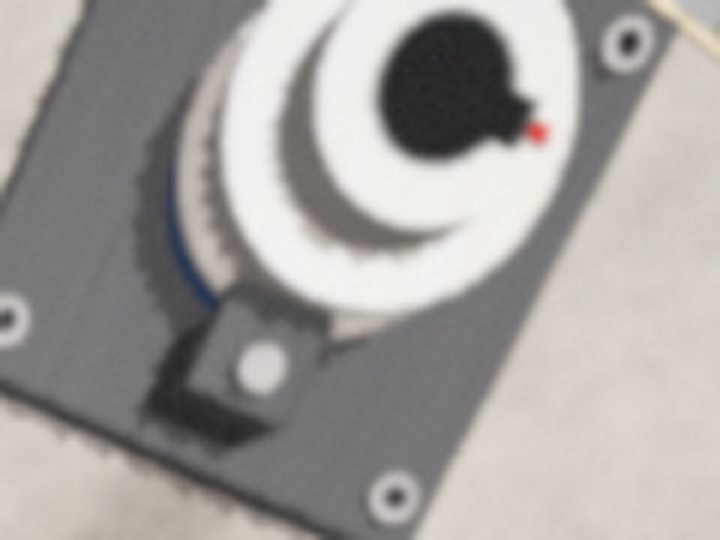

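Run:
```python
from h import *
z=np.load("pics/w2.npz");s=dict(eef_pos=z["eef_pos"],ee_rot=z["ee_rot"]);p=z["p"]
g=p.max(-1)
m=(g<80).astype(np.uint8);m[:,:455]=0;m[40:]=0;m[:,500:]=0
n,l,st,ce=cv2.connectedComponentsWithStats(m);print(st,ce)
k=1+st[1:,4].argmax()
c=max(cv2.findContours((l==k).astype(np.uint8),0,1)[0],key=len)[:,0]
W3=onplane("wrist",c,.066,s)[:,:2]
# robust circle fit radius .011 
from scipy.optimize import least_squares
f=lambda q:np.hypot(*(W3-q).T)-.0108
r=least_squares(f,W3.mean(0),loss="soft_l1",f_scale=.0005);print("bore",r.x,f(r.x).round(4))
i=p.astype(int);R_=(i[...,2]-i[...,:2].max(-1)>40);R_[:,:480]=0;R_[40:]=0;R_[:,500:]=0
y,x=np.nonzero(R_);rc=onplane("wrist",[[x.mean(),y.mean()]],.066,s)[0,:2];v=rc-r.x
print("red",rc,"ang",np.degrees(np.arctan2(v[1],v[0])),np.hypot(*v))
# plate screws (z=.01)
q=np.array([[628,42],[394,498],[5,320]])/6-.5+[400,0]
S=onplane("wrist",q,.011,s)[:,:2];print(S)
for a,b in((0,1),(2,1)):
    v=S[b]-S[a];print(np.degrees(np.arctan2(v[1],v[0])),np.hypot(*v))
print("mid",(S[0]+S[2])/2)
delta([.507,-.103,.16],-.972)
```

```text
[[     0      0    640    400 255595]
 [   464      3     24     23    405]] [[319.25422641 199.79317279]
 [474.60740741  14.47901235]]
bore [ 0.48745695 -0.33614528] [ 0.0001 -0.0005 -0.     -0.0004  0.0002  0.0002  0.0002 -0.0004 -0.0001
  0.0003 -0.0002 -0.0005  0.0002 -0.     -0.0001 -0.0002 -0.0002 -0.0001
  0.0001 -0.0005 -0.0002 -0.0005  0.     -0.     -0.0006 -0.0003 -0.0007
 -0.001  -0.0012 -0.0013 -0.0012 -0.0011 -0.0018 -0.0014 -0.0018 -0.0021
 -0.0014 -0.0007  0.0001  0.0009  0.0017  0.0026  0.003   0.0025  0.002
  0.0026  0.0023  0.0013 -0.     -0.0012 -0.0014 -0.0014 -0.0014 -0.0012
 -0.0019 -0.0016 -0.0012 -0.0014 -0.0008 -0.0007 -0.0005 -0.0008 -0.0002
 -0.0003 -0.0004 -0.0003 -0.0002]
red [ 0.4707471 -0.3397417] ang -167.85366072483885 0.017092488193972594
[[ 0.45309029 -0.39064829]
 [ 0.43481389 -0.3016597 ]
 [ 0.52338444 -0.28365933]]
101.60596757323512 0.09084599878876387
-168.51211950938296 0.09038116663892994
mid [ 0.48823737 -0.33715381]
t 3.25 turn [0.0074 0.032  0.0029] shift [-0.016  -0.0004 -0.0546] pos [ 0.523  -0.1026  0.2146] F [ 0.3 -0.2  1.9] M [ 0.01 -0.05  0.06] w 0.0877
```

Request:
play_rows(targets=[[0.0074,0.032,0.003,-0.016,0,-0.025,1],[0,0,0,0,0,0,1]])

```text
t: 3.5
eef_pos: [0.5086, -0.1021, 0.1933]
ee_rot: [-3.137, -0.003, -0.97]
force: [-0.5, -0.1, 0.3]
width: 0.0878
```

```bash
python3 -c "
from h import *
delta([.507,-.103,.095],-.972)"
```

```text
t 3.5 turn [-0.0003  0.0049 -0.0021] shift [-0.0016 -0.0009 -0.0983] pos [ 0.5086 -0.1021  0.1933] F [-0.5 -0.1  0.3] M [ 0.09  0.   -0.01] w 0.0878
```

Request:
play_rows(targets=[[0,0.004,-0.002,-0.0015,-0.001,-0.03,1],[0,0,0,0,0,-0.03,1],[0,0,0,0,0,0,1]])

```text
t: 3.88
eef_pos: [0.5107, -0.1029, 0.1379]
ee_rot: [-3.134, -0.006, -0.97]
force: [-0.6, 0.5, 0.6]
width: 0.0876
```

```bash
python3 -c "
from h import *
delta([.507,-.103,.095],-.972)"
```

```text
t 3.88 turn [ 0.0005  0.0101 -0.0023] shift [-0.0037 -0.0001 -0.0429] pos [ 0.5107 -0.1029  0.1379] F [-0.6  0.5  0.6] M [0.04 0.01 0.03] w 0.0876
```

Request:
play_rows(targets=[[0,0.01,-0.002,-0.004,0,-0.022,1],[0,0.002,0,-0.001,0,-0.022,1],[0,0,0,0,0,0,1]])

```text
t: 4.25
eef_pos: [0.5104, -0.1028, 0.1]
ee_rot: [-3.136, -0.005, -0.969]
force: [-0.1, -0.7, -0.3]
width: 0.0877
```

Run:
```python
from h import *
delta([.507,-.103,.095],-.972)
s,p,d=look("side","s3");crop(p,240,100,400,240,5,"s3c")
s,p,d=look("wrist","w3")
```

```text
t 4.25 turn [ 0.0013  0.0072 -0.0025] shift [-0.0034 -0.0002 -0.005 ] pos [ 0.5104 -0.1028  0.1   ] F [-0.1 -0.7 -0.3] M [0.03 0.03 0.01] w 0.0877
```

View pics/s3c.png

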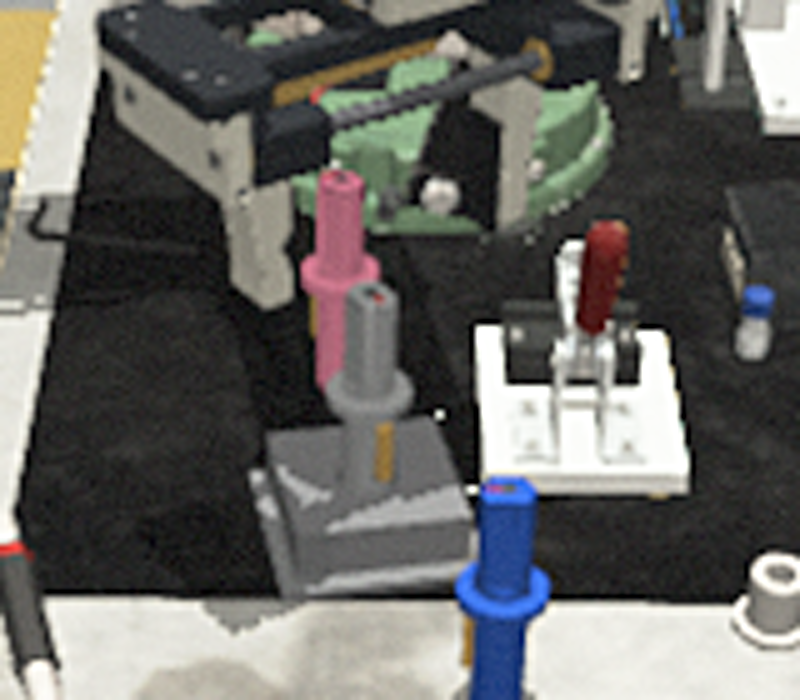

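View pics/w3.png

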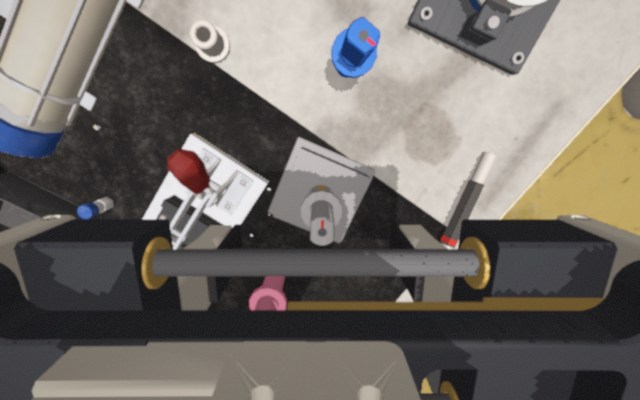

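Run:
```python
from h import *
z=np.load("pics/w3.npz");s=dict(eef_pos=z["eef_pos"],ee_rot=z["ee_rot"]);print(s)
T=R.from_euler('xyz',s["ee_rot"]).as_matrix()
pts=[s["eef_pos"]+T@np.array(q) for q in([0,0,-.008],[0,.044,.011],[0,-.044,.011],[0,.065,-.04],[0,-.065,-.04])]
pts+=[[.507,-.103,.113],[.507,-.103,.064]]
print(np.round(pts,4));print("wrist",proj("wrist",pts,s).round(1));print("side",proj("side",pts).round(1))
```

```text
{'eef_pos': array([ 0.51137489, -0.10277606,  0.10102284]), 'ee_rot': array([-3.13472428, -0.00632541, -0.96912024])}
[[ 0.5113 -0.1028  0.109 ]
 [ 0.4752 -0.1277  0.0897]
 [ 0.5477 -0.0779  0.0903]
 [ 0.4574 -0.1395  0.1406]
 [ 0.5646 -0.0659  0.1415]
 [ 0.507  -0.103   0.113 ]
 [ 0.507  -0.103   0.064 ]]
wrist [[316.5 226.6]
 [377.  217. ]
 [255.8 217. ]
 [434.  247.8]
 [199.5 247.9]
 [322.1 232. ]
 [321.2 209.2]]
side [[316.3 159.2]
 [297.  174.6]
 [334.5 160.8]
 [286.9 154.6]
 [344.1 135.1]
 [314.1 157.4]
 [313.6 178.8]]
```

```bash
python3 - <<'E'
from h import *
z=np.load("pics/w3.npz");d=z["d"]
print(d[200:320:8,170:260:8].round(3));print(d[200:320:8,385:470:8].round(3))
c=camera_params("wrist");K=c["camera_matrix"];H=c["hand_eye"]
v,u=np.mgrid[200:320,150:480]
dd=d[200:320,150:480]
P=np.stack([(u-K[0,2])/K[0,0]*dd,-(v-K[1,2])/K[0,0]*dd,-dd],-1)@H[:3,:3].T+H[:3,3]
m=(dd>0)&(P[...,2]<.03)
Q=P[m];L=Q[:,1]<0
for n,q in(("L",Q[L]),("R",Q[~L])):
    o=q[:,2].argsort()[::-1][:8];print(n,q[o].round(3).tolist())
s3=np.load("pics/s3.npz");W=s3["d"];print(W[150:170:4,285:300:3],W[135:152:4,336:350:3])
E
python3 - <<'E'
import sys;sys.path.insert(0,'.')
import os;os.chdir('.')
from h import *
p=cv2.imread("pics/w3.png");crop(p,160,200,470,320,2.5,"w3c")
E
```

```text
[[0.268 0.277 0.232 0.285 0.234 0.239 0.263 0.281 0.281 0.284 0.284 0.3  ]
 [0.265 0.264 0.    0.282 0.239 0.286 0.287 0.279 0.284 0.286 0.286 0.303]
 [0.275 0.238 0.265 0.236 0.277 0.287 0.289 0.289 0.289 0.288 0.305 0.304]
 [0.239 0.276 0.276 0.252 0.269 0.274 0.282 0.29  0.29  0.308 0.307 0.307]
 [0.093 0.243 0.24  0.277 0.278 0.153 0.153 0.152 0.157 0.309 0.31  0.31 ]
 [0.095 0.242 0.281 0.279 0.143 0.143 0.149 0.146 0.155 0.312 0.312 0.312]
 [0.093 0.274 0.133 0.134 0.134 0.133 0.138 0.141 0.154 0.173 0.314 0.314]
 [0.083 0.084 0.083 0.084 0.083 0.084 0.084 0.084 0.084 0.083 0.083 0.084]
 [0.083 0.083 0.083 0.082 0.083 0.083 0.082 0.082 0.083 0.083 0.083 0.083]
 [0.084 0.084 0.084 0.084 0.083 0.084 0.084 0.083 0.084 0.084 0.083 0.084]
 [0.094 0.103 0.106 0.113 0.121 0.128 0.13  0.141 0.325 0.324 0.324 0.324]
 [0.095 0.102 0.107 0.113 0.12  0.127 0.129 0.326 0.326 0.326 0.326 0.262]
 [0.095 0.101 0.107 0.114 0.122 0.129 0.129 0.329 0.33  0.33  0.33  0.26 ]
 [0.095 0.1   0.106 0.    0.121 0.333 0.332 0.333 0.333 0.333 0.26  0.249]
 [0.068 0.068 0.068 0.069 0.068 0.    0.068 0.068 
[... 1322 characters left out ...]
0.03], [0.002, 0.016, 0.03], [0.001, 0.019, 0.03], [0.007, 0.005, 0.03], [0.008, 0.017, 0.029], [0.008, 0.004, 0.029]]
[[1.1542056  0.86941653 0.85808975 0.862184   0.8678845 ]
 [1.1425492  0.8766304  0.86673534 0.86777544 0.87228626]
 [1.1292816  1.1292981  0.87028396 0.8710507  0.8766777 ]
 [1.1154258  1.1196542  1.1151663  1.1152714  1.1170189 ]
 [1.1067168  1.1053282  1.1017349  1.1028178  1.1073996 ]] [[0.91639376 0.90987974 0.9155006  1.1512073  1.1631863 ]
 [0.92023206 0.91738254 0.92301774 1.1609284  1.1734375 ]
 [0.9235135  0.9222388  0.92680895 1.172875   1.1964556 ]
 [1.1700736  1.1678501  1.1701658  1.1720843  1.1761385 ]
 [1.1647867  1.1614437  1.1572744  1.1623995  1.1602501 ]]
```

View pics/w3c.png

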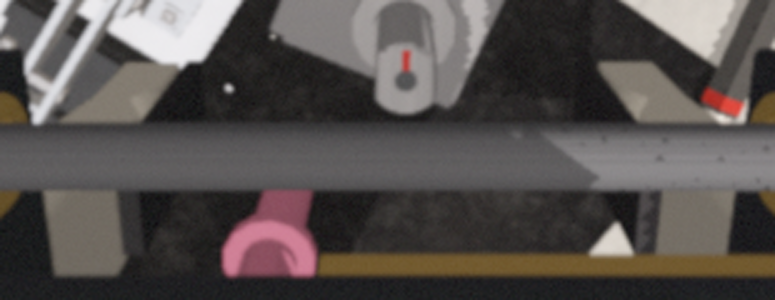

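Run:
```python
from h import *
z=np.load("pics/s3.npz");d=z["d"]
def pw(u,v):
    o,r=ray("side",[[u,v]]);dd=d[v,u]
    K,D,E=ext("side"); fwd=-E[2,:3]
    return (o+r[0]*dd/(r[0]@fwd)).round(3)
for q in[(291,156),(291,158),(293,158),(296,158),(291,150),(339,143),(342,143),(342,146),(342,135),(314,160),(305,120),(350,112)]:print(q,pw(*q),d[q[1],q[0]])
print(z["eef_pos"],z["ee_rot"])
delta([.507,-.103,.095],-.972)
```

```text
(291, 156) [ 0.465 -0.144  0.14 ] 0.8682323
(291, 158) [ 0.465 -0.144  0.136] 0.87028396
(293, 158) [ 0.469 -0.144  0.136] 0.8707175
(296, 158) [ 0.474 -0.141  0.135] 0.87381494
(291, 150) [ 0.465 -0.146  0.154] 0.85808975
(339, 143) [ 0.554 -0.084  0.134] 0.9222388
(342, 143) [ 0.56  -0.08   0.132] 0.92680895
(342, 146) [0.577 0.128 0.005] 1.1699152
(342, 135) [ 0.559 -0.081  0.15 ] 0.9155006
(314, 160) [ 0.507 -0.11   0.112] 0.9131556
(305, 120) [0.487 0.18  0.046] 1.1836715
(350, 112) [ 0.569 -0.107  0.211] 0.85780215
[ 0.51041019 -0.1027835   0.09998303] [-3.13637487 -0.00511885 -0.96947186]
t 4.35 turn [ 0.0011  0.01   -0.0028] shift [-0.0046 -0.0003 -0.0062] pos [ 0.5116 -0.1027  0.1012] F [ 0.5  0.3 -0. ] M [ 0.07 -0.01  0.  ] w 0.0878
```

Request:
play_rows(targets=[[0.001,0.01,-0.003,-0.005,0,0,0.45],[0,0,0,0,0,0,0.45],[0,0,0,0,0,0,0.45]])

```text
t: 4.72
eef_pos: [0.5081, -0.1026, 0.1044]
ee_rot: [-3.138, -0.002, -0.972]
force: [-0.5, -0.1, 0.3]
width: 0.0633
```

Run:
```python
from h import *
delta([.507,-.103,.095],-.972)
s,p,d=look("side","s4");crop(p,240,100,400,240,5,"s4c")
s,p,d=look("wrist","w4");crop(p,160,180,470,320,2.5,"w4c")
```

```text
t 4.72 turn [-0.0002  0.0039 -0.0001] shift [-0.0011 -0.0004 -0.0094] pos [ 0.5081 -0.1026  0.1044] F [-0.5 -0.1  0.3] M [ 0.09  0.   -0.  ] w 0.0633
```

View pics/s4c.png

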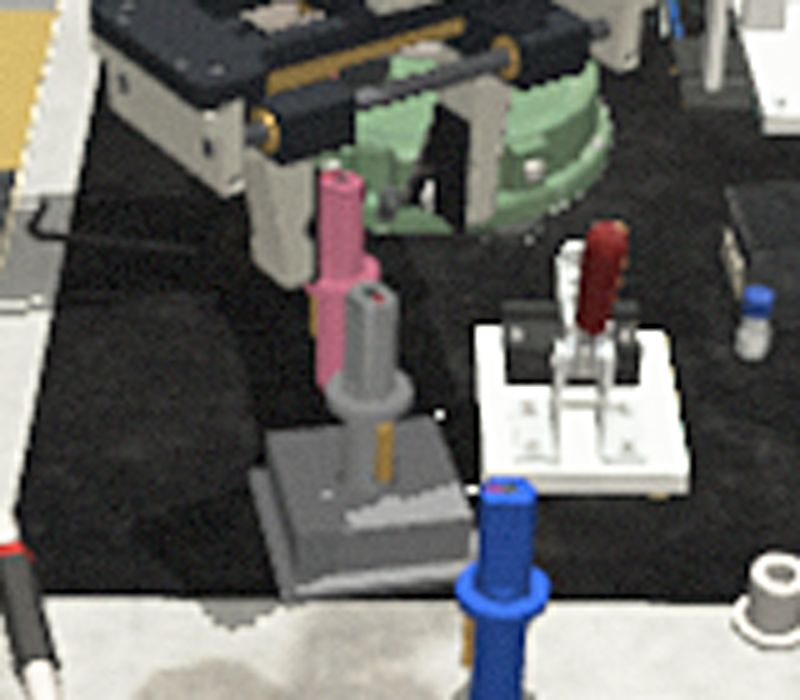

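View pics/w4c.png

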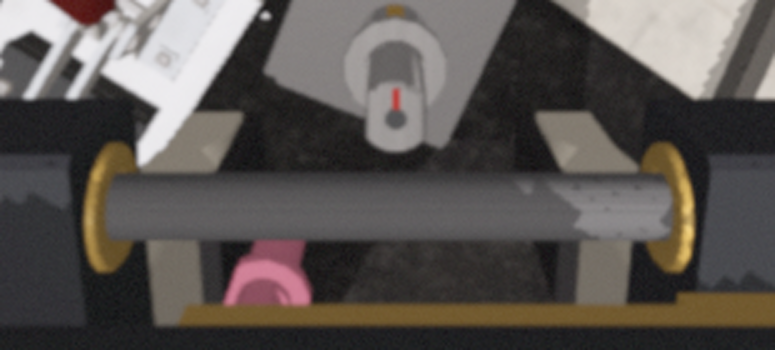

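Run:
```python
from h import *
for f,b in(("w4",(300,205,335,240)),("w3",(305,205,340,240)),("w2",(315,180,345,215)),("w1",(270,80,310,120))):
    z=np.load(f"pics/{f}.npz");s=dict(eef_pos=z["eef_pos"],ee_rot=z["ee_rot"]);d=z["d"]
    K,D,E=ext("wrist",s)
    c=E@np.array([.507,-.103,.113,1]);uv=proj("wrist",[[.507,-.103,.113]],s)[0];u,v=uv.round().astype(int)
    print(f,s["eef_pos"],"pred uv",uv,"pred depth",-c[2],"meas",d[v-1:v+2,u-1:u+2].round(3).tolist())
    a,bb,cc,e=b;print(" min depth in box",d[bb:e,a:cc][d[bb:e,a:cc]>0].min())
# FK probe: sanity
print(get_state()["q"])
z=np.load("pics/s4.npz");d=z["d"]
def pw(u,v):
    o,r=ray("side",[[u,v]]);dd=d[v,u];E=ext("side")[2]
    return (o+r[0]*dd/(r[0]@-E[2,:3])).round(3)
for q in[(298,154),(298,156),(336,142),(336,144),(275,135),(280,137),(300,128)]:print(q,pw(*q))
```

```text
w4 [ 0.50803557 -0.10261064  0.10430599] pred uv [318.09390587 227.32402906] pred depth 0.19016346594166922 meas [[0.1899999976158142, 0.19099999964237213, 0.1899999976158142], [0.1899999976158142, 0.1899999976158142, 0.1899999976158142], [0.1899999976158142, 0.19099999964237213, 0.1889999955892563]]
 min depth in box 0.18722652
w3 [ 0.51137489 -0.10277606  0.10102284] pred uv [322.13362095 232.04196669] pred depth 0.1874710096873739 meas [[0.18700000643730164, 0.18700000643730164, 0.18700000643730164], [0.18799999356269836, 0.18700000643730164, 0.18799999356269836], [0.18700000643730164, 0.18700000643730164, 0.18799999356269836]]
 min depth in box 0.18456471
w2 [ 0.52177707 -0.10249692  0.21282955] pred uv [330.12273598 197.50865545] pred depth 0.2970539910054664 meas [[0.296999990940094, 0.2980000078678131, 0.29600000381469727], [0.29600000381469727, 0.296999990940094, 0.296999990940094], [0.2980000078678131, 0.29899999499320984, 0.296999990940094]]
 min depth in box 0.29402605
w1 [ 0.41771219 -0.0760417   0.24428871] pred uv [289.8790396   98.43472325] pred depth 0.3022926066614645 meas [[0.30300000309944153, 0.3019999861717224, 0.3019999861717224], [0.3019999861717224, 0.3009999990463257, 0.3019999861717224], [0.3009999990463257, 0.3019999861717224, 0.30300000309944153]]
 min depth in box 0.29934713
[ 1.80211460e-01  1.83731767e-01 -4.63172604e-01  5.81884665e-04
 -9.20466842e-01  4.18297130e-01]
(298, 154) [ 0.477 -0.135  0.139]
(298, 156) [ 0.477 -0.134  0.135]
(336, 142) [ 0.548 -0.089  0.139]
(336, 144) [0.562 0.123 0.013]
(275, 135) [ 0.412  0.186 -0.   ]
(280, 137) [0.425 0.175 0.   ]
(300, 128) [ 0.482 -0.165  0.209]
```

Run:
```python
from h import *
z=np.load("pics/w4.npz");d=z["d"];p=z["p"]
c=camera_params("wrist");K=c["camera_matrix"];H=c["hand_eye"]
v,u=np.mgrid[0:400,0:640]
P=np.stack([(u-K[0,2])/K[0,0]*d,-(v-K[1,2])/K[0,0]*d,-d],-1)@H[:3,:3].T+H[:3,3]
m=(d>0)&(abs(P[...,0])<.03)&(abs(P[...,1])<.1)&(P[...,2]<.02)&(P[...,2]>-.06)
m&=~((abs(P[...,1])<.015)&(P[...,2]>-.02))
q=P[m];U=np.c_[u[m],v[m]]
for lo in np.arange(-.06,.02,.01):
    k=(q[:,2]>=lo)&(q[:,2]<lo+.01);print(round(lo,2),k.sum(),[(q[k&sg][:,:2].min(0).round(3).tolist(),q[k&sg][:,:2].max(0).round(3).tolist()) for sg in(q[:,1]<0,q[:,1]>=0) if (k&sg).any()])
print(d[220:250:3,250:285:3].round(3));print(d[220:250:3,350:390:3].round(3))
im=cv2.convertScaleAbs(p[180:320,160:470],alpha=4);cv2.imwrite("pics/w4b.png",cv2.resize(im,None,fx=2.5,fy=2.5))
s=cv2.imread("pics/s4.png");cv2.imwrite("pics/s4b.png",cv2.resize(cv2.convertScaleAbs(s[100:200,250:380],alpha=4),None,fx=6,fy=5))
```

```text
-0.06 597 [([-0.01, -0.047], [0.012, -0.03]), ([-0.01, 0.029], [0.012, 0.046])]
-0.05 632 [([0.001, -0.046], [0.012, -0.03]), ([0.001, 0.029], [0.012, 0.045])]
-0.04 416 [([-0.005, -0.046], [0.012, -0.03]), ([-0.005, 0.029], [0.012, 0.045])]
-0.03 34 [([-0.001, -0.034], [0.01, -0.03]), ([-0.002, 0.029], [0.01, 0.032])]
-0.02 1 [([0.029, -0.081], [0.029, -0.081])]
-0.01 40 [([0.026, -0.086], [0.03, -0.076])]
0.0 50 [([0.022, -0.088], [0.03, -0.076])]
0.01 39 [([0.019, -0.089], [0.03, -0.078])]
[[0.31  0.308 0.309 0.31  0.309 0.31  0.309 0.311 0.309 0.309 0.309 0.308]
 [0.31  0.311 0.31  0.31  0.311 0.309 0.31  0.31  0.31  0.309 0.309 0.311]
 [0.16  0.16  0.161 0.166 0.164 0.31  0.311 0.312 0.31  0.31  0.311 0.312]
 [0.157 0.158 0.16  0.16  0.159 0.312 0.311 0.312 0.313 0.312 0.312 0.312]
 [0.152 0.154 0.157 0.155 0.159 0.169 0.314 0.313 0.312 0.312 0.313 0.311]
 [0.149 0.152 0.153 0.153 0.16  0.17  0.314 0.314 0.313 0.314 0.314 0.313]
 [0.151 0.148 0.149 0.15  0.16  0.169 0.314 0.315 0.315 0.315 0.314 0.314]
 [0.144 0.146 0.145 0.151 0.159 0.169 0.316 0.315 0.314 0.316 0.314 0.316]
 [
[... 338 characters left out ...]
1  0.311 0.31  0.31  0.312 0.165 0.166 0.31  0.161 0.161 0.161
  0.161 0.161]
 [0.312 0.311 0.312 0.31  0.311 0.311 0.162 0.161 0.16  0.157 0.157 0.157
  0.157 0.156]
 [0.312 0.312 0.312 0.312 0.312 0.312 0.163 0.157 0.157 0.157 0.154 0.152
  0.152 0.152]
 [0.313 0.313 0.313 0.313 0.313 0.314 0.162 0.155 0.154 0.153 0.151 0.149
  0.149 0.148]
 [0.315 0.315 0.314 0.314 0.315 0.314 0.163 0.153 0.149 0.149 0.152 0.15
  0.147 0.146]
 [0.315 0.316 0.315 0.314 0.316 0.315 0.163 0.154 0.145 0.144 0.145 0.149
  0.148 0.142]
 [0.316 0.317 0.316 0.317 0.317 0.317 0.163 0.154 0.147 0.142 0.141 0.141
  0.149 0.139]
 [0.317 0.317 0.318 0.317 0.318 0.317 0.163 0.154 0.146 0.139 0.139 0.139
  0.137 0.136]]
```

View pics/w4b.png

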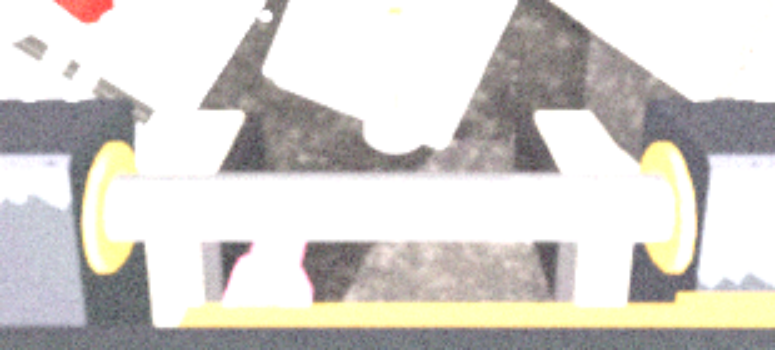

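View pics/s4b.png

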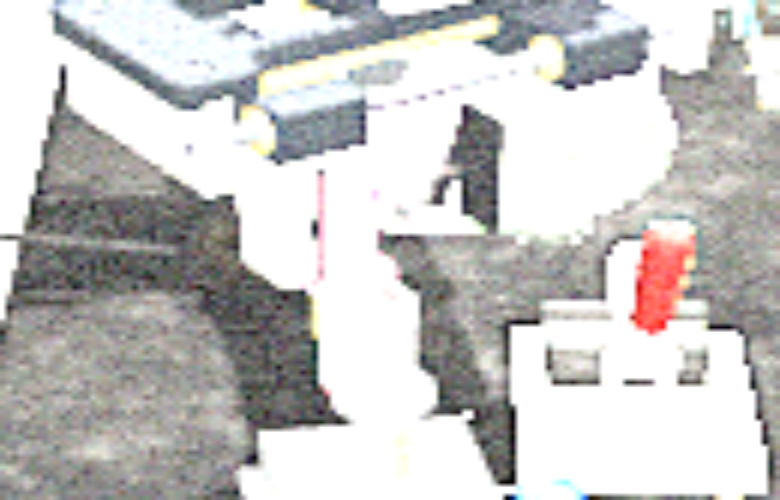

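Request:
play_rows(targets=[[0,0.005,0,-0.002,0,-0.018,0.7],[0,0.003,0,-0.001,0,-0.018,0.7],[0,0,0,0,0,0,0.7]])

```text
t: 5.2
eef_pos: [0.5039, -0.1026, 0.0654]
ee_rot: [3.137, 0.004, -0.972]
force: [-0.1, 0.7, 0.8]
width: 0.0614
```

Run:
```python
from h import *
delta([.507,-.103,.054],-.972)
s,p,d=look("side","s5");crop(p,240,100,400,240,5,"s5c")
```

```text
t 5.2 turn [-0.0002 -0.0063  0.0002] shift [ 0.0031 -0.0004 -0.0114] pos [ 0.5039 -0.1026  0.0654] F [-0.1  0.7  0.8] M [ 0.01 -0.03  0.04] w 0.0614
```

View pics/s5c.png

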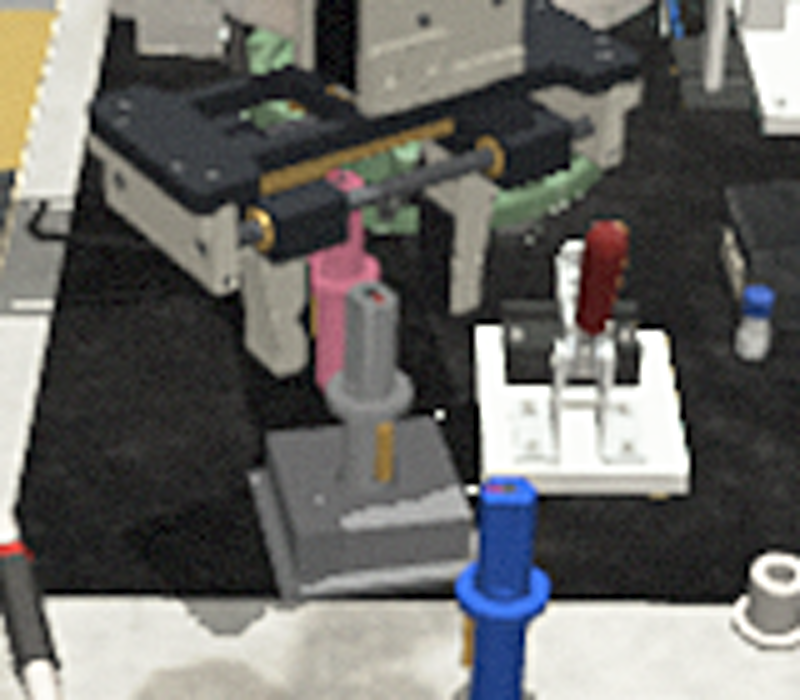

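Request:
play_rows(targets=[[0,-0.006,0,0.003,0,-0.01,0.7],[0,0,0,0,0,0,0.7]])

```text
t: 5.5
eef_pos: [0.5081, -0.1026, 0.0559]
ee_rot: [-3.14, -0.001, -0.972]
force: [0.1, 0.1, 0.6]
width: 0.0613
```

Run:
```python
from h import *
delta([.507,-.103,.054],-.972)
```

```text
t 5.5 turn [-0.0002  0.002  -0.0001] shift [-0.0011 -0.0004 -0.0019] pos [ 0.5081 -0.1026  0.0559] F [0.1 0.1 0.6] M [0.06 0.04 0.02] w 0.0613
```

Well placed; closing.

Request:
play_rows(targets=[[0,0.001,0,-0.001,0,-0.001,0],[0,0,0,0,0,0,0],[0,0,0,0,0,0,0],[0,0,0,0,0,0,0],[0,0,0,0,0,0,0],[0,0,0,0,0,0,0]], grip_force=55)

```text
t: 6.25
eef_pos: [0.5077, -0.1026, 0.0558]
ee_rot: [-3.139, -0.001, -0.972]
force: [-0.0, -0.7, -1.3]
width: 0.0157
```

Run:
```python
from h import *
delta([.507,-.103,.054],-.972)
s,p,d=look("side","s6");crop(p,240,100,400,240,5,"s6c")
```

```text
t 6.25 turn [-0.0004  0.0027 -0.0002] shift [-0.0007 -0.0004 -0.0018] pos [ 0.5077 -0.1026  0.0558] F [-0.  -0.7 -1.3] M [ 0.04 -0.04  0.  ] w 0.0157
```

View pics/s6c.png

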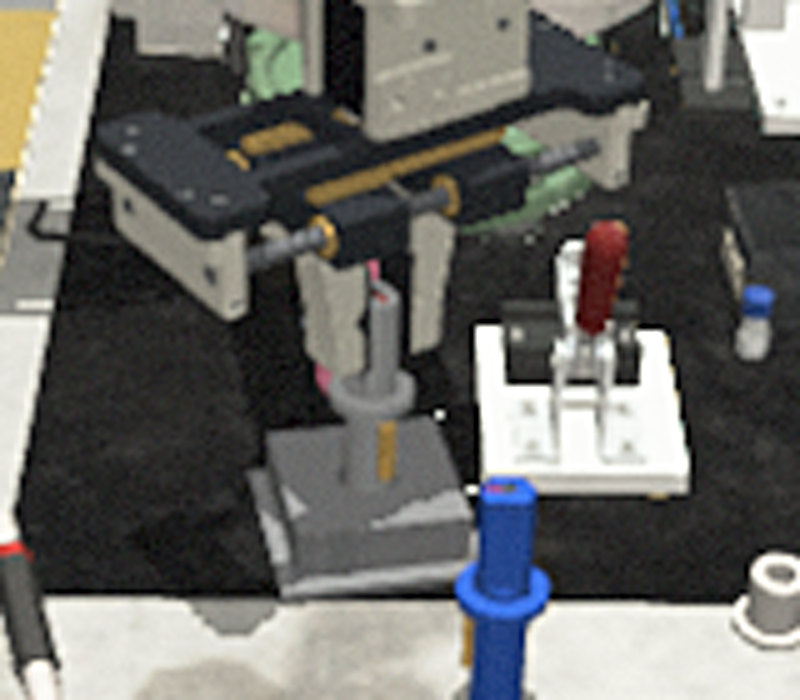

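Request:
play_rows(targets=[[0,0,0,0,0,0.02,0],[0,0,0,0,0,0.03,0],[0,0,0,0,0,0.04,0],[0,0,0,0,0,0.03,0],[0,0,0,0,0,0,0]])

```text
t: 6.92
eef_pos: [0.5052, -0.1026, 0.1773]
ee_rot: [3.14, 0.002, -0.973]
force: [0.3, 0.1, -2.9]
width: 0.0157
```

Run:
```python
from h import *
delta([.488,-.3365,.176],-2.937)
s,p,d=look("side","s7");crop(p,240,60,400,240,4,"s7c")
```

```text
t 6.92 turn [-2.6000e-03 -1.0000e-03 -1.9644e+00] shift [-0.0172 -0.2339 -0.0013] pos [ 0.5052 -0.1026  0.1773] F [ 0.3  0.1 -2.9] M [ 0.12 -0.04 -0.04] w 0.0157
```

View pics/s7c.png

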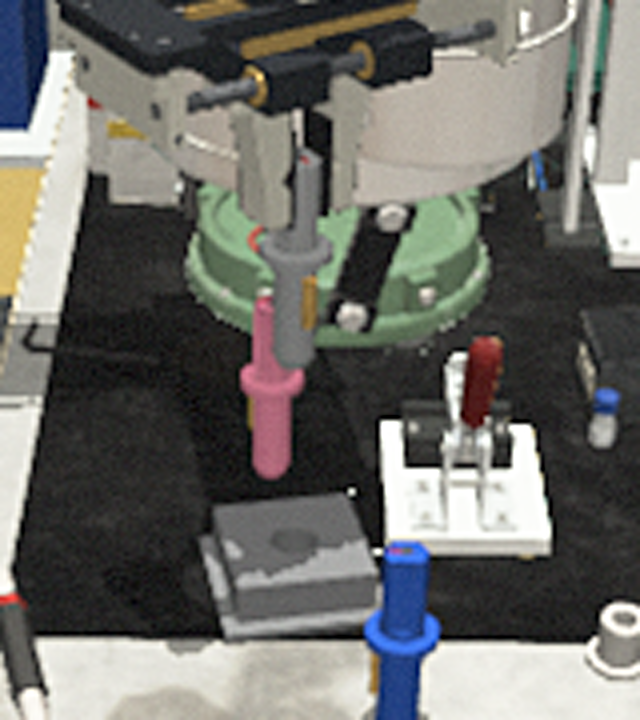

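Request:
play_rows(targets=[[0,0,-0.17,-0.001,-0.02,0.002,0],[0,0,-0.17,-0.001,-0.02,0,0],[0,0,-0.17,-0.001,-0.02,0,0],[0,0,-0.17,-0.001,-0.02,0,0],[0,0,-0.17,-0.001,-0.02,0,0],[0,0,-0.17,-0.001,-0.02,0,0],[0,0,-0.17,-0.001,-0.02,0,0],[0,0,-0.17,-0.001,-0.02,0,0],[0,0,-0.17,-0.001,-0.02,0,0],[0,0,-0.17,-0.001,-0.02,0,0],[0,0,0,0,0,0,0]])

```text
t: 8.35
eef_pos: [0.4827, -0.3052, 0.158]
ee_rot: [3.111, -0.003, -2.73]
force: [0.1, -1.3, -2.0]
width: 0.0158
```

Run:
```python
from h import *
delta([.488,-.3365,.176],-2.937)
s,p,d=look("side","s8");crop(p,200,120,400,310,4,"s8c")
s,p,d=look("top","t8");crop(p,320,150,460,280,5,"t8c")
s,p,d=look("wrist","w8")
```

```text
t 8.35 turn [-0.0283 -0.0124 -0.2065] shift [ 0.0053 -0.0313  0.018 ] pos [ 0.4827 -0.3052  0.158 ] F [ 0.1 -1.3 -2. ] M [ 0.03 -0.2   0.06] w 0.0158
```

View pics/s8c.png

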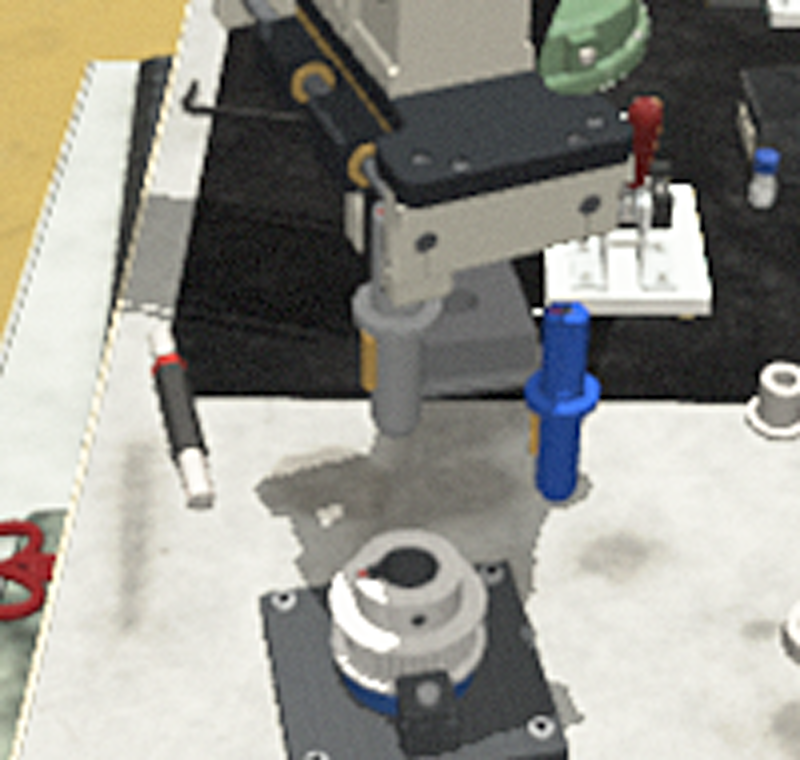

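View pics/t8c.png

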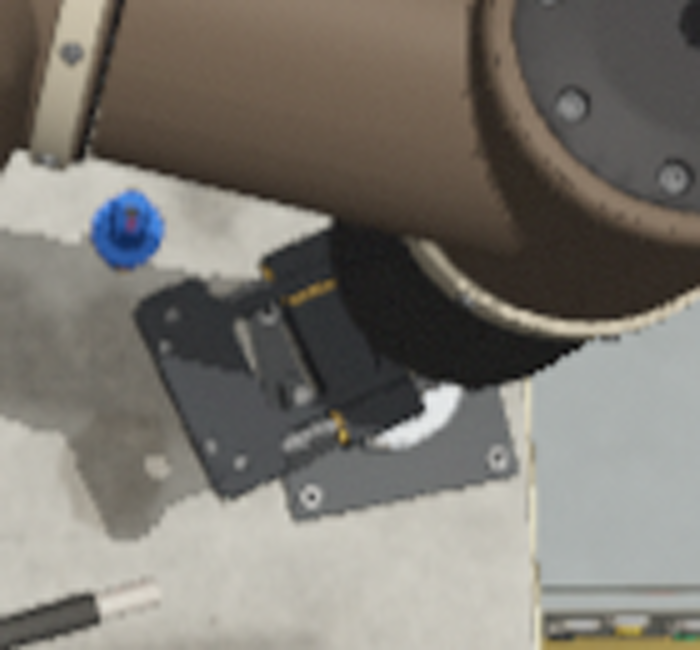

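View pics/w8.png

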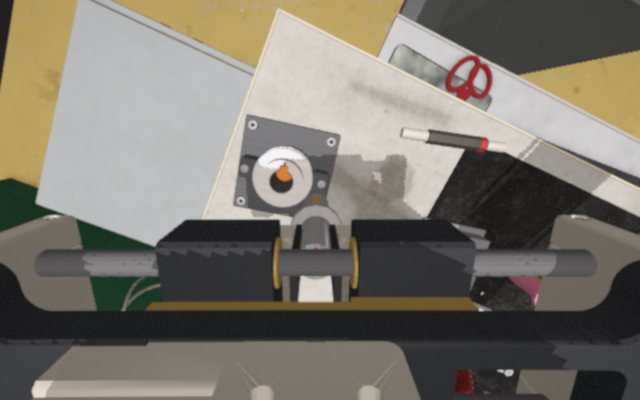

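Request:
play_rows(targets=[[-0.028,-0.012,-0.1,0.003,-0.005,0.014,0],[0,0,-0.1,0.002,0,0.004,0],[0,0,0,0,0,0,0]])

```text
t: 8.88
eef_pos: [0.4884, -0.3069, 0.1766]
ee_rot: [-3.141, -0.002, -2.922]
force: [0.5, 0.0, -2.7]
width: 0.0158
```

Run:
```python
from h import *
delta([.488,-.3365,.176],-2.937)
s,p,d=look("side","s9");crop(p,200,100,400,290,4,"s9c")
s,p,d=look("wrist","w9");crop(p,230,100,380,320,3.5 and 3,"w9c")
```

```text
t 8.88 turn [ 0.0006 -0.0014 -0.0145] shift [-0.0004 -0.0296 -0.0006] pos [ 0.4884 -0.3069  0.1766] F [ 0.5  0.  -2.7] M [ 0.09 -0.14  0.06] w 0.0158
```

View pics/s9c.png

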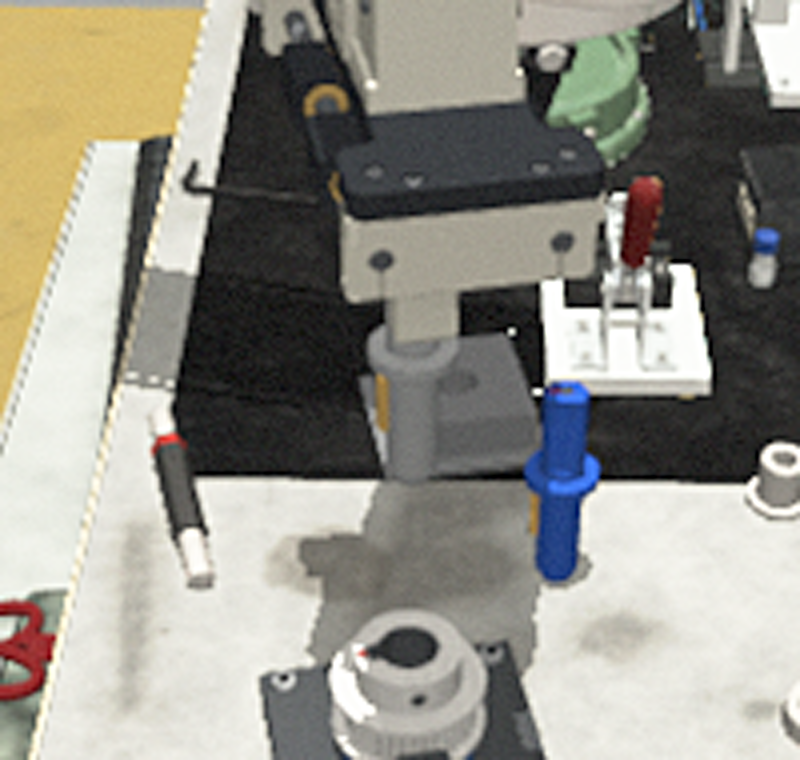

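View pics/w9c.png

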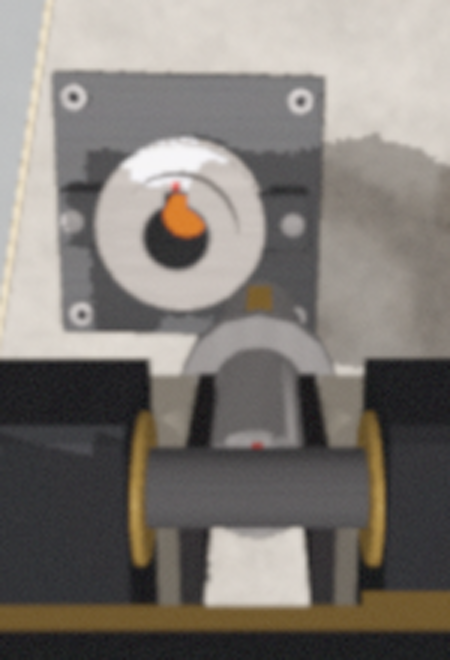

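Run:
```python
from h import *
def tool(s,q): return s["eef_pos"]+R.from_euler('xyz',s["ee_rot"]).as_matrix()@np.array(q)
for f in("s7","s8","s9"):
    z=np.load(f"pics/{f}.npz");s=dict(eef_pos=z["eef_pos"],ee_rot=z["ee_rot"]);d=z["d"]
    # nominal: grasp tool z -.049 => foot tool z -.049+.095
    pr=proj("side",[tool(s,[.0,0,q]) for q in(.046,-.004,-.010)]);print(f,"nominal foot/collar-under",pr.round(1).tolist())
    K,D,E=ext("side");cc=E[:3,:3]@tool(s,[0,0,.02])+E[:3,3];dep=-cc[2]
    y0,y1=int(pr[1,1])+6,int(pr[0,1])-4;xc=int(pr[0,0]);L=[]
    for y in range(y0,y1):
        r=d[y,xc-18:xc+19];m=np.nonzero((r>0)&(abs(r-dep)<.045))[0]
        if len(m): L.append((y,m.min()+xc-18,m.max()+xc-18))
    print(L)
```

```text
s7 nominal foot/collar-under [[313.2, 148.9], [313.7, 125.1], [313.8, 122.1]]
[(131, np.int64(308), np.int64(318)), (132, np.int64(308), np.int64(318)), (133, np.int64(308), np.int64(318)), (134, np.int64(308), np.int64(318)), (135, np.int64(308), np.int64(318)), (136, np.int64(308), np.int64(318)), (137, np.int64(308), np.int64(318)), (138, np.int64(308), np.int64(318)), (139, np.int64(308), np.int64(318)), (140, np.int64(308), np.int64(318)), (141, np.int64(308), np.int64(317)), (142, np.int64(308), np.int64(317)), (143, np.int64(308), np.int64(317))]
s8 nominal foot/collar-under [[298.5, 225.1], [298.9, 200.0], [299.0, 196.8]]
[(205, np.int64(290), np.int64(304)), (206, np.int64(290), np.int64(304)), (207, np.int64(290), np.int64(304)), (208, np.int64(290), np.int64(304)), (209, np.int64(290), np.int64(304)), (210, np.int64(290), np.int64(304)), (211, np.int64(290), np.int64(304)), (212, np.int64(290), np.int64(304)), (213, np.int64(290), np.int64(304)), (214, np.int64(290), np.int64(304)), (215, np.int64(290), np.int64(304)), (216, np.int64(291), np.int64(304)), (217, np.int64(292), np.int64(304)), (218, np.int64(292), np.int64(304)), (219, np.int64(292), np.int64(304)), (220, np.int64(292), np.int64(304))]
s9 nominal foot/collar-under [[302.6, 217.1], [302.7, 190.6], [302.7, 187.3]]
[(196, np.int64(294), np.int64(308)), (197, np.int64(294), np.int64(308)), (198, np.int64(294), np.int64(308)), (199, np.int64(294), np.int64(308)), (200, np.int64(294), np.int64(308)), (201, np.int64(294), np.int64(308)), (202, np.int64(294), np.int64(308)), (203, np.int64(294), np.int64(308)), (204, np.int64(294), np.int64(308)), (205, np.int64(294), np.int64(308)), (206, np.int64(294), np.int64(308)), (207, np.int64(294), np.int64(308)), (208, np.int64(296), np.int64(308)), (209, np.int64(296), np.int64(308)), (210, np.int64(296), np.int64(308)), (211, np.int64(296), np.int64(308)), (212, np.int64(296), np.int64(308))]
```

Run:
```python
from h import *
from scipy.optimize import least_squares
z=np.load("pics/w9.npz");s=dict(eef_pos=z["eef_pos"],ee_rot=z["ee_rot"]);p=z["p"].astype(int)
fr=lambda x,y:np.array([x,y])/3-.5+0.17+[230,100]
scr=[fr(73,97),fr(301,101),fr(81,314)]
S=onplane("wrist",scr,.011,s)[:,:2];print(S)
v=S[1]-S[0];print("y-dir",np.degrees(np.arctan2(v[1],v[0])),np.hypot(*v));v=S[2]-S[0];print("x-dir",np.degrees(np.arctan2(v[1],v[0])),np.hypot(*v));print("mid",(S[1]+S[2])/2)
# boss: bore mask = dark or orange within boss
a,b,c,e=272,158,306,196
sub=p[b:e,a:c];orange=(sub[...,2]-sub[...,0]>90);dark=sub.max(-1)<75
m=((orange|dark)).astype(np.uint8)
n,l,st,ce=cv2.connectedComponentsWithStats(m);k=1+st[1:,4].argmax();print(st[k],ce[k]+[a,b])
ct=max(cv2.findContours((l==k).astype(np.uint8),0,1)[0],key=len)[:,0]+[a,b]
W3=onplane("wrist",ct,.066,s)[:,:2]
f=lambda q:np.hypot(*(W3-q).T)-.0105
r=least_squares(f,W3.mean(0),loss="soft_l1",f_scale=.0005);print("bore",r.x);res=f(r.x)
kw=W3[res>.0015];vv=kw.mean(0)-r.x;print("keyway ang",np.degrees(np.arctan2(vv[1],vv[0])),len(kw))
rd=(sub[...,2]-sub[...,1]>70)&(sub[...,2]-sub[...,0]>70)&(abs(sub[...,1]-sub[...,0])<40)
y,x=np.nonzero(rd);y=y+b;x=x+a;print(len(x),x.mean(),y.mean())
rc=onplane("wrist",[[x.mean(),y.mean()]],.066,s)[0,:2];vv=rc-r.x;print("red",rc,np.degrees(np.arctan2(vv[1],vv[0])),np.hypot(*vv))
```

```text
[[ 0.45363207 -0.38966505]
 [ 0.4353018  -0.30054895]
 [ 0.54229102 -0.3715346 ]]
y-dir 101.62304924096566 0.09098174036882271
x-dir 11.557441161564173 0.09049376670984696
mid [ 0.48879641 -0.33604177]
[  7   6  20  25 322] [288.21118012 177.66770186]
bore [ 0.4876525  -0.33606043]
keyway ang -171.19574179387217 9
4 288.25 162.0
red [ 0.47079041 -0.33938304] -168.85288157409065 0.017186325644374518
```

Request:
play_rows(targets=[[0,0,-0.015,0,-0.02,-0.01,0],[0,0,0,0,-0.0095,-0.02,0],[0,0,0,0,0,-0.012,0],[0,0,0,0,0,0,0]])

```text
t: 9.48
eef_pos: [0.4874, -0.3383, 0.1311]
ee_rot: [3.141, -0.003, -2.932]
force: [-0.1, -0.3, -0.7]
width: 0.0152
```

Run:
```python
from h import *
delta([.488,-.336,.120],-2.939)
```

```text
t 9.47 turn [-0.0002 -0.0035 -0.0068] shift [ 0.0006  0.0023 -0.0111] pos [ 0.4874 -0.3383  0.1311] F [-0.1 -0.3 -0.7] M [ 0.03 -0.13  0.02] w 0.0152
```

Request:
play_rows(targets=[[0,-0.003,-0.007,0.001,0.002,-0.01,0],[0,0,0,0,0,0,0]])

```text
t: 9.72
eef_pos: [0.4888, -0.3362, 0.1209]
ee_rot: [-3.142, 0.0, -2.939]
force: [-0.0, -0.1, -1.8]
width: 0.0153
```

Run:
```python
from h import *
delta([.488,-.336,.120],-2.939)
s,p,d=look("side","s10");crop(p,240,140,380,290,5,"s10c")
s,p,d=look("wrist","w10");crop(p,230,100,400,320,3,"w10c")
```

```text
t 9.72 turn [0.0001 0.0002 0.0002] shift [-0.0008  0.0002 -0.0009] pos [ 0.4888 -0.3362  0.1209] F [-0.  -0.1 -1.8] M [ 0.08 -0.17  0.02] w 0.0153
```

View pics/s10c.png

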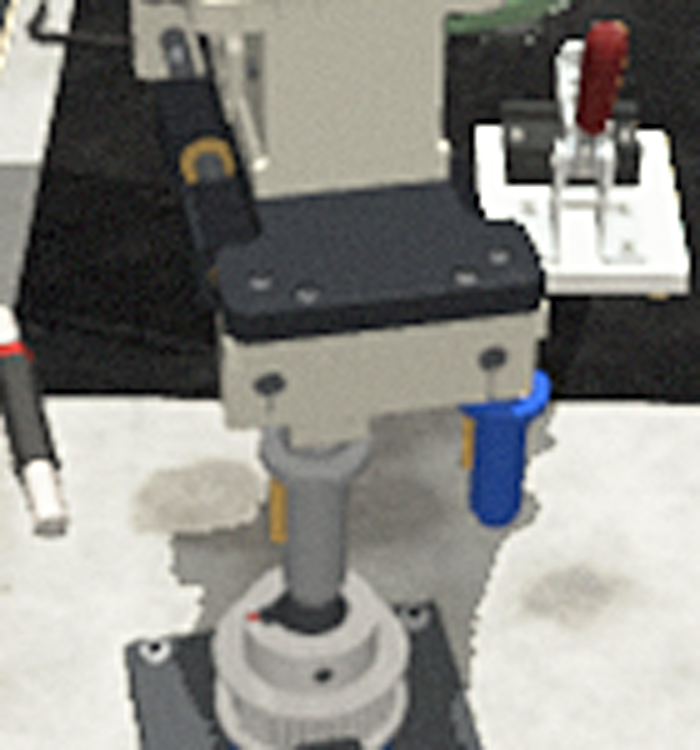

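View pics/w10c.png

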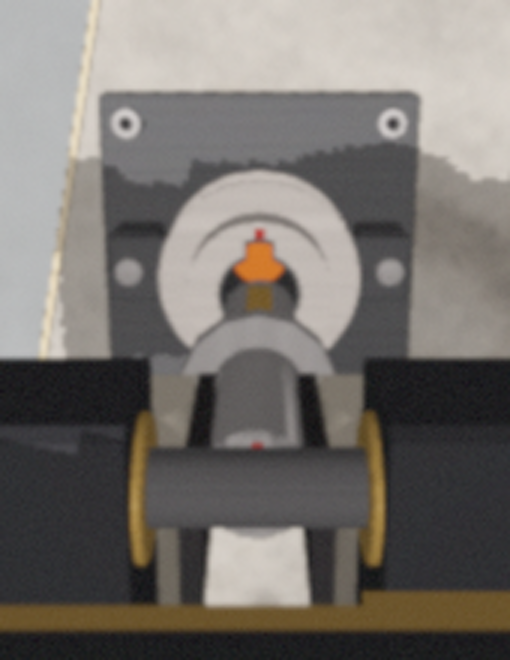

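Request:
play_rows(targets=[[0,0,0,-0.001,0,-0.006,0],[0,0,0,0,0,-0.006,0],[0,0,0,0,0,0,0]])

```text
t: 10.2
eef_pos: [0.4889, -0.3365, 0.11]
ee_rot: [-3.14, 0.003, -2.938]
force: [0.4, 0.6, -2.1]
width: 0.0154
```

Run:
```python
from h import *
delta([.488,-.336,.120],-2.939)
```

```text
t 10.2 turn [ 0.0015  0.0031 -0.0009] shift [-0.0009  0.0005  0.01  ] pos [ 0.4889 -0.3365  0.11  ] F [ 0.4  0.6 -2.1] M [ 0.1  -0.16  0.05] w 0.0154
```

Request:
play_rows(targets=[[0.001,0.003,0,-0.001,0,-0.007,0],[0,0,0,0,0,-0.007,0],[0,0,0,0,0,0,0]])

```text
t: 10.58
eef_pos: [0.4878, -0.3366, 0.095]
ee_rot: [-3.141, -0.0, -2.938]
force: [-0.7, -0.2, -2.3]
width: 0.0155
```

Run:
```python
from h import *
delta([.488,-.336,.0578],-2.939)
```

```text
t 10.57 turn [ 0.0004 -0.0003 -0.0008] shift [ 0.0002  0.0006 -0.0372] pos [ 0.4878 -0.3366  0.095 ] F [-0.7 -0.2 -2.3] M [ 0.13 -0.11  0.03] w 0.0155
```

Request:
play_rows(targets=[[0,0,0,0,0,-0.006,0],[0,0,0,0,0,-0.006,0],[0,0,0,0,0,0,0]])

```text
t: 10.95
eef_pos: [0.4878, -0.3366, 0.082]
ee_rot: [-3.141, -0.0, -2.938]
force: [0.0, -1.2, -2.2]
width: 0.0155
```

Run:
```python
from h import *
delta([.488,-.336,.0578],-2.939)
s,p,d=look("side","s11");crop(p,240,140,380,290,5,"s11c")
s,p,d=look("wrist","w11");crop(p,230,100,400,320,3,"w11c")
```

```text
t 10.95 turn [ 0.0004 -0.0004 -0.0008] shift [ 0.0002  0.0006 -0.0242] pos [ 0.4878 -0.3366  0.082 ] F [ 0.  -1.2 -2.2] M [ 0.05 -0.12 -0.03] w 0.0155
```

View pics/s11c.png

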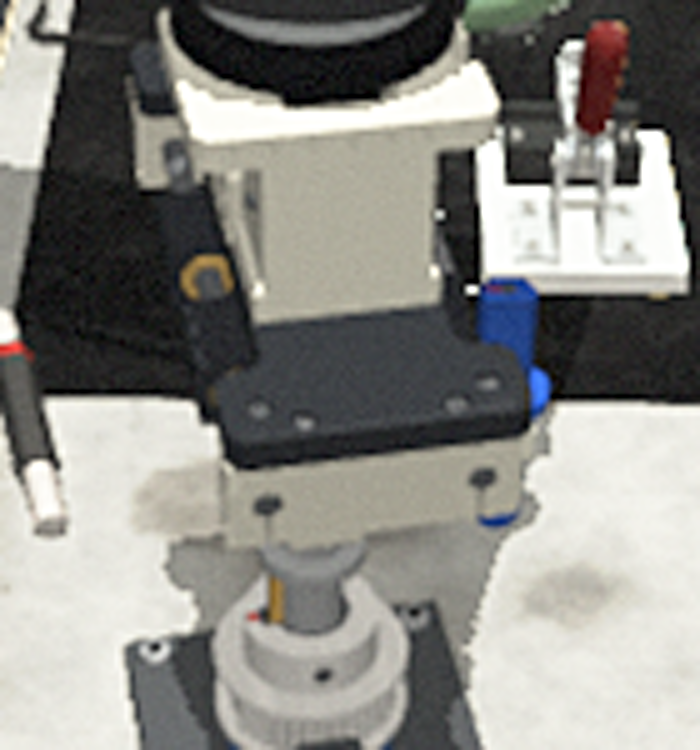

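View pics/w11c.png

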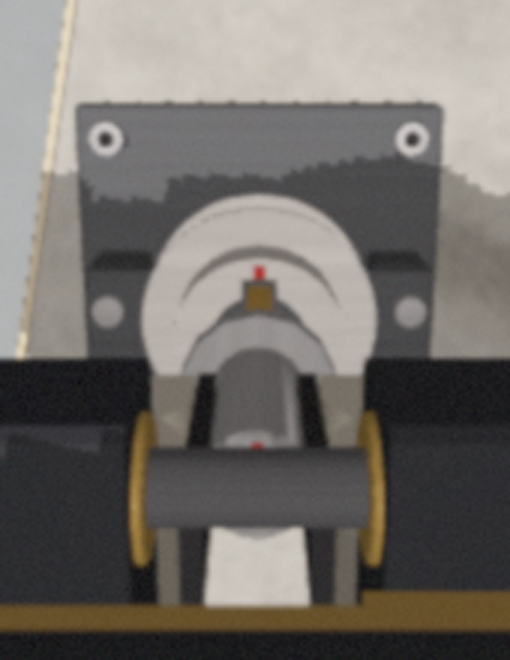

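Request:
play_rows(targets=[[0,0,0,0,0.0005,-0.006,0],[0,0,0,0,0,-0.006,0],[0,0,0,0,0,0,0]])

```text
t: 11.42
eef_pos: [0.4882, -0.3362, 0.07]
ee_rot: [-3.141, 0.0, -2.938]
force: [-0.3, 0.1, -1.5]
width: 0.0156
```

Run:
```python
from h import *
delta([.488,-.336,.0578],-2.939)
```

```text
t 11.43 turn [ 0.0008  0.0006 -0.001 ] shift [-0.0002  0.0002 -0.0122] pos [ 0.4882 -0.3362  0.07  ] F [-0.3  0.1 -1.5] M [ 0.08 -0.14 -0.02] w 0.0156
```

Request:
play_rows(targets=[[0,0,0,0,0,-0.005,0],[0,0,0,0,0,-0.005,0],[0,0,0,0,0,0,0]], grip_force=60)

```text
t: 11.8
eef_pos: [0.4887, -0.3367, 0.0609]
ee_rot: [-3.139, 0.001, -2.937]
force: [-1.2, 1.6, 4.4]
width: 0.0152
```

Run:
```python
from h import *
delta([.488,-.336,.0578],-2.939)
```

```text
t 11.8 turn [ 0.002   0.0017 -0.0017] shift [-0.0007  0.0007 -0.0031] pos [ 0.4887 -0.3367  0.0609] F [-1.2  1.6  4.4] M [ 0.86  0.53 -0.04] w 0.0152
```

Request:
play_rows(targets=[[0.002,0.002,-0.001,-0.0005,0.0005,-0.003,0],[0,0,0,0,0,-0.002,0]])

```text
t: 12.05
eef_pos: [0.4887, -0.3368, 0.0578]
ee_rot: [-3.14, 0.001, -2.938]
force: [-4.3, 4.2, 12.0]
width: 0.0153
```

Run:
```python
from h import *
delta([.488,-.336,.0578],-2.939)
```

```text
t 12.05 turn [ 0.0014  0.0011 -0.0014] shift [-0.0007  0.0008 -0.    ] pos [ 0.4887 -0.3368  0.0578] F [-4.3  4.2 12. ] M [ 1.43  1.42 -0.06] w 0.0153
```

Request:
play_rows(targets=[[0.001,0.001,-0.001,-0.001,0.001,-0.002,0],[0,0,0,-0.0005,0.0005,-0.003,0]])

```text
t: 12.3
eef_pos: [0.4889, -0.3369, 0.0577]
ee_rot: [-3.137, 0.003, -2.937]
force: [-8.2, 8.0, 30.6]
width: 0.0155
```

Run:
```python
from h import *
delta([.488,-.336,.0578],-2.939)
s,p,d=look("side","s12");crop(p,240,180,380,290,5,"s12c")
s,p,d=look("wrist","w12");crop(p,230,100,400,320,3,"w12c")
delta([.488,-.336,.0578],-2.939)
```

```text
t 12.3 turn [ 0.004   0.0038 -0.0024] shift [-0.0009  0.0009  0.0001] pos [ 0.4889 -0.3369  0.0577] F [-8.2  8.  30.6] M [ 3.44  3.24 -0.03] w 0.0155
t 12.4 turn [ 0.004   0.004  -0.0024] shift [-0.0008  0.0008  0.0001] pos [ 0.4888 -0.3368  0.0577] F [-6.1  4.1 21.9] M [2.13 2.31 0.04] w 0.0155
```

View pics/s12c.png

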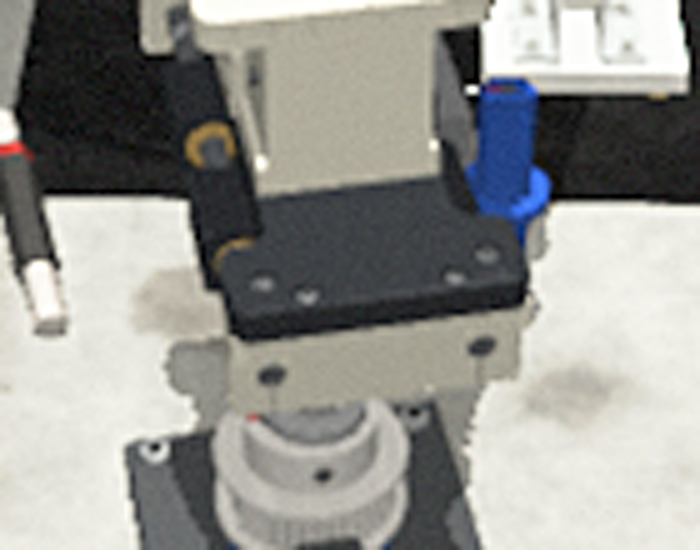

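View pics/w12c.png

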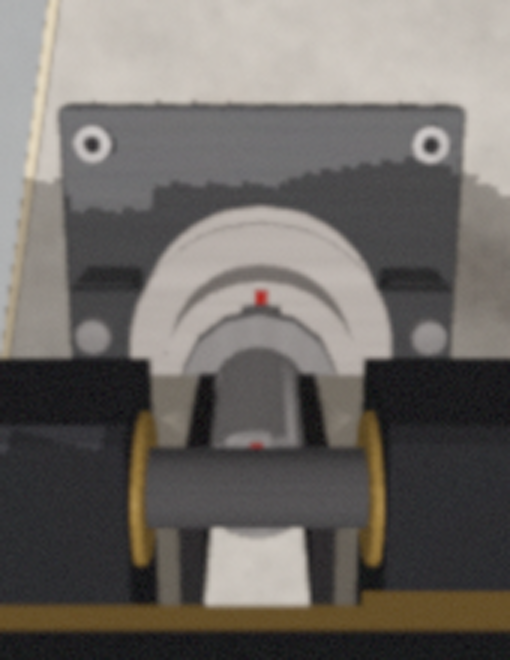

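Request:
play_rows(targets=[[0.002,0.002,-0.001,0,0,-0.001,0],[0,0,0,0,0,-0.0015,0]])

```text
t: 12.65
eef_pos: [0.4887, -0.3368, 0.0578]
ee_rot: [-3.138, 0.003, -2.937]
force: [-3.8, 3.4, 13.2]
width: 0.016
```

Run:
```python
from h import *
delta([.488,-.336,.0578],-2.939)
s,p,d=look("wrist","w13")
K,D,E=ext("wrist",s)
for u,v in((316,207),(300,212),(330,212),(316,210),(316,185),(280,200),(350,200)):
    dd=np.median(d[v-1:v+2,u-1:u+2]);o,r=ray("wrist",[[u,v]],s);print((u,v),(o+r[0]*dd/(r[0]@-E[2,:3])).round(4))
for i in range(6):grab_frame("top")
delta([.488,-.336,.0578],-2.939)
```

```text
t 12.65 turn [ 0.0026  0.0032 -0.0018] shift [-0.0007  0.0008 -0.    ] pos [ 0.4887 -0.3368  0.0578] F [-3.8  3.4 13.2] M [1.8  1.4  0.03] w 0.016
(316, 207) [ 0.4742 -0.339   0.072 ]
(300, 212) [ 0.4797 -0.3483  0.0713]
(330, 212) [ 0.4757 -0.3297  0.0717]
(316, 210) [ 0.4761 -0.3386  0.072 ]
(316, 185) [ 0.4654 -0.3409  0.05  ]
(280, 200) [ 0.4812 -0.3635  0.0501]
(350, 200) [ 0.4712 -0.3153  0.0499]
t 13.0 turn [ 0.0026  0.0032 -0.0018] shift [-0.0008  0.0008 -0.    ] pos [ 0.4888 -0.3368  0.0578] F [-3.8  3.1 12.4] M [1.64 1.37 0.03] w 0.0154
```

Run:
```python
from h import *
print(job_done())
delta([.488,-.336,.0578],-2.939)
```

```text
the job is handed in; nothing more can be done
None
the job is handed in; nothing more can be done
```

I took the shaft from its stand, slid it into the pulley bore with the key in the keyway, and pressed it until the collar sat on the pulley's face. I handed it in at about t = 13 s, still gripping and pushing.

**Last checks, just before hand-in:**
- **Collar:** wrist-camera depth puts its top at about 0.072 m, which is the pulley face plus the 6 mm collar, so it reads as flush.
- **Push:** the tool stopped at z = 0.0578 m when pushed harder, with the upward force rising to about 30 N. It then held steady at about 12–13 N for 0.35 s.
- **Grip:** the jaws read 15.4–16 mm, matching the 16 mm flats, with the grip set to 60 N.
- **Alignment:** tool yaw is about 0.002 rad off the measured keyway direction, tool tilt is about 0.004 rad, and the tool is about 1.1 mm off the measured bore axis. I did not measure the shaft's own tilt or axis again once it was home.
- **Loose parts:** I never approached any of them, and none looked moved in the views I took. I did not measure their positions again at the end.

**Disagreements:**
- **Fingertip position:** the interface text puts the fingertips 11 mm ahead of the TCP. Both the side and wrist cameras showed them about 30 mm behind it, so I used the camera value, and it worked.
- **Side load:** a sideways force of about 5 N and a moment of about 2 N m remained, probably from the shaft resting against the bore wall. I left it.

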